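# Pin the collars of a display stand

### The arm

A 7-joint arm with a two-finger parallel gripper is mounted at the origin on a cart in front of the work surface, level with it; the furniture and walls round the work are solid. World frame = base frame: x ahead of the robot, y to its left, z up, the work surface at z = 0. Lengths are in m, angles in rad, forces in N, time in s.
With the tool pointing down it reaches from about 0.425 to 0.8 m from the base axis. Payload 8.3 kg.
Tool frame: the origin (TCP) lies at the very end of the fingers, on their centre line; the grasp point (between the pads) lies 19 mm behind it (env.hold_point_z is the distance from the TCP to the grasp point, in m); x points along the fingers, y is the direction in which the jaws open and shut, and the axes are right-handed (so a half turn about x gives the same grasp; the last joint's range is limited). The gripper opens to 85 mm and grips with 20 to 120 N. Pads are 22 mm wide; open, the fingers measure 114 mm over their backs; the gripper's body (76 mm by 85 mm) begins 54 mm behind the grasp point. The pads swing forward as they close: fully open they stand 13 mm farther back than shut.
Start: joints at [1.218, 0.383, 0.016, 1.37, -0.006, 1.388, -0.046], TCP at [0.179, -0.599, 0.21] pointing down, gripper open.
Joint ranges: [-2.95, 2.95], [-0.25, 2.06], [-1.52, 1.56], [0.18, 2.33], [-1.44, 4.58], [0.02, 2.06], [-3.01, 3.01]. Speed limits (rad/s): [2.39, 2.39, 3.01, 3.01, 3.14, 3.14, 3.14].

### API

Orientations are given as a rotation vector (axis times angle).
In Python, from plant import env gives the robot as it stands.
- The arm moves only by the shell command python3 -m pendant 'ROWS' [FORCE]. ROWS is a JSON object of lists of equal length, an entry for each row: "rot": the turn, a rotation vector about the tool's x, y, z in units of 5 degrees (1.0 is 5 degrees), a list of three; "xyz": the shift along the tool's x, y, z in units of 40 mm (1.0 is 40 mm), a list of three; "gripper": the opening, from 0 (shut) to 1 (fully open). In form: {"rot": [[ax, ay, az], ...], "xyz": [[tx, ty, tz], ...], "gripper": [gripper, ...]}. A call has 1 to 12 rows; each row is the pose to reach, as a shift and turn from the pose commanded when the call began, along the tool's axes at that moment; what a row does not reach only later rows make up. A row lasts 1/12 s, in which the tool goes at most 41.7 mm and 7.16 degrees, less where a joint would pass 70% of its speed; a pose out of reach is approached as far as the arm can. A call with a gripper value outside its range is refused whole. The fingers move at their own pace and stop on an object; FORCE is the grip in N (left out, the last holds). Time passes only in rows, so rows that repeat a pose let the fingers close. It gives the time, the measured TCP pose, the force and the opening at its end, in the units of the state.
- env.state(): the state, without advancing time (a new reading comes with each control period).
- env.get_image(name): name is "scene" or "top" or "wrist"; returns a dict with "frame" (384x512x3 uint8, red, green, blue), "z_map" (384x512 float32, m along the optical axis (not along the pixel's ray), 0 where there is no reading), "vertical_fov" (degrees; the focal length in pixels is half the picture's height over the tangent of half this angle, whatever the lens; pixels are square), "cx", "cy" (the principal point, pixels), "world_from_camera" (4x4, takes a point from camera to world coordinates). Camera axes: x right, y up, looking along -z (the intrinsics and any distortion apply to the point x, -y, -z); pixel columns grow to the right and rows downward; lengths in m; the calibration is good to about 2 mm. A picture is of the moment at which its call begins.
- env.hand_in(): hands the job in, once; it reports no verdict.
Trained networks look in a picture, given as the dict that the camera call returned (one of the last four; its "shot" number tells which), for a name from the list of things; names that differ only in an ending like _2 or _b are one class to them, and where a whole thing is asked for, a point or a joint stands for the part that bears it (a point fixed in the world has none). Each returns a list of dicts, best first, with "confidence" (0 to 1); they miss things now and then, are a little off and sometimes report something else, mostly with a low value. They report only what shows in the picture. A call takes as long as a camera call. They do not tell look-alikes from the thing itself.
- env.recognise(picture, query): "at" ([column, row] in pixels, amid what is visible of it).
- env.tip_of(picture, query): "at" ([column, row] in pixels: a listed point, or the origin of a listed thing).
The state is a dict: "clock": time; "qpos": joint angles; "joint_vel": joint speeds; "joint_efforts": joint torques, N m; "ee_pos": TCP position; "eef_rot": TCP orientation; "contact_force": force on the tool from outside, world axes, zero at the start; "ft_torque": the same for the moment, N m; "finger_gap": opening from 0.0 (shut) to 1.0 (fully open).
Only numpy, scipy, OpenCV 4.12 (cv2) and the standard library are available. Lean on these libraries where they do the work, as an engineer would, in place of code of your own. Each camera call takes 0.05 s, during which the arm holds its last target.

### The job

Line up the three wooden collars that lie crookedly stacked on the base of the display stand, then take the steel post from its holder and pass it down through all three and into the hidden socket in the base, feeling for the hole and pressing only gently, until it stands fully home. Leave the collars lying flat on the base in their stack, in the same order, let go of everything, and do not knock the tin, carton or shaker about.

Things in the scene. Friction and masses are not known exactly. Their poses are not given: they have to be found in the camera images.
- base: foot of the display stand: dark square block 96 x 96 x 28 mm, fixed; origin at the centre of its underside, z up, x and y along its sides. Its 4 mm cover plate has a 30 mm round opening at the centre, over a clamped steel socket (see base_top). The collars lie on it, slide freely and follow the post
- base_top (a point): centre of the base's top, 28 mm above its underside. 4 mm lower is the socket's flat top with one upright hole: 13 mm wide, rim broken 1 mm, 20 mm deep (bottom 24 mm below this point). The hole's centre is 6 mm to one side of this point; to which side differs every time, is not measured and is hidden by the collars: feel for it with the post. The socket does not move
- collar0_mid (a point): centre (half-way up) of the lowest of the three collars: turned light-wood rings, 50 mm outside, bore 14 mm, 15 mm thick, 50 g; z is the ring's axis. At the start it lies flat in the stack on the base, several mm out of line with the others
- collar1_mid (a point): centre (half-way up) of the middle one of the three collars: turned light-wood rings, 50 mm outside, bore 14 mm, 15 mm thick, 50 g; z is the ring's axis. At the start it lies flat in the stack on the base, several mm out of line with the others
- collar2_mid (a point): centre (half-way up) of the top one of the three collars: turned light-wood rings, 50 mm outside, bore 14 mm, 15 mm thick, 50 g; z is the ring's axis. At the start it lies flat in the stack on the base, several mm out of line with the others
- holder: fixed wooden block, 72 mm square at the foot, 45 mm high, in whose 13.5 mm upright hole (bottom 5 mm above the bench) the post stands at the start; origin at the centre of its underside
- post_head (a point): centre of the post's square wooden head, 20 x 20 mm and 36 mm high, to be gripped; x and y along its sides, z up along the post. Post about 0.1 kg, 120 mm long; steel shank below the head 12 mm thick, 84 mm long (17 mm brass disc, 2 mm thick, right under the head)
- post_tip (a point): centre of the post's lower end face, 102 mm below the head's centre; axes as the post's. The nose is a blunt cone: 9 mm across at the end, growing to 12 mm within 4 mm
- post: the whole post; origin at the same point as post_tip
- tin: round pastille tin, 70 mm across, 36 mm high; origin under its centre
- carton: small cream folded carton, 65 x 93 x 43 mm; origin under its centre
- shaker: white dusting shaker, 61 mm across, 97 mm high; origin under its centre
- collar0: the lowest collar; origin at the centre of its underside, 7.5 mm below collar0_mid
- collar1: the middle collar; origin at the centre of its underside, 7.5 mm below collar1_mid
- collar2: the top collar; origin at the centre of its underside, 7.5 mm below collar2_mid
Not all that is in view belongs to the job. There is more than one size of the post; the job needs the smallest. What is shaped like the collar2 but black or purple is not meant.

How it is judged:
By the outcome, as a careful person would: the job done as asked, in the order asked, and still so for the second after the job is handed in, with the robot touching nothing.
It also fails if it takes over 72 s, if anything falls off the work surface, if the arm or the gripper's body presses on something with over 40 N, if the wrist force passes 120 N, or if a joint passes its speed limit or range.

## Working session

There is one attempt and no reset: what is moved stays moved. The work goes in short steps, Python scripts to look and compute and a shell command to move; the robot and the scene stay as the last step left them, time stands still between calls to the robot, and variables do not carry over. Pictures are saved under pics/ and viewed, and the job is handed in when it is done.

```bash
ls; mkdir -p pics; cat > h.py <<'E'
import numpy as np, cv2
from plant import env
from scipy.spatial.transform import Rotation as R
def snap(name,fn):
    p=env.get_image(name); cv2.imwrite('pics/'+fn,p['frame'][:,:,::-1]); return p
def foc(p):
    return p['frame'].shape[0]/2/np.tan(np.radians(p['vertical_fov'])/2)
def ray(p,u,v):
    f=foc(p); d=np.array([(u-p['cx'])/f,-(v-p['cy'])/f,-1]); T=np.array(p['world_from_camera']); return T[:3,3],T[:3,:3]@d
def at_z(p,u,v,z):
    o,d=ray(p,u,v); return o+d*(z-o[2])/d[2]
def px(p,u,v):
    o,d=ray(p,u,v); return o+d*p['z_map'][int(round(v)),int(round(u))]
def cloud(p):
    f=foc(p); h,w=p['z_map'].shape; u,v=np.meshgrid(np.arange(w),np.arange(h)); z=p['z_map']
    c=np.stack([(u-p['cx'])/f*z,-(v-p['cy'])/f*z,-z],-1); T=np.array(p['world_from_camera']); return c@T[:3,:3].T+T[:3,3]
def proj(p,X):
    T=np.array(p['world_from_camera']); c=T[:3,:3].T@(np.array(X)-T[:3,3]); f=foc(p); return p['cx']+f*c[0]/-c[2],p['cy']+f*c[1]/c[2]
E
python3 - <<'E'
from h import *
np.set_printoptions(precision=4,suppress=True)
print(env.state()); print(env.hold_point_z)
for n in ['scene','top','wrist']:
    p=snap(n,n+'0.png'); print(n,{k:v for k,v in p.items() if k not in('frame','z_map')})
    for q in ['base','base_top','collar0_mid','collar1_mid','collar2_mid','post_head','post_tip','holder','tin','carton','shaker']:
        print(q,[(np.round(d['at'],1).tolist(),round(d['confidence'],2)) for d in env.tip_of(p,q)[:4]])
E
```

```text
pics
{'clock': 0.0, 'qpos': array([ 1.2181,  0.3842,  0.0164,  1.3711, -0.0063,  1.3882, -0.0465]), 'joint_vel': array([ 0.0003,  0.0005,  0.    ,  0.0004,  0.0009,  0.0013, -0.0013]), 'joint_efforts': array([ -0.0004, -62.7601,   0.8443, -37.1823,   0.0168,   0.0142,
         0.    ]), 'ee_pos': array([ 0.1784, -0.5984,  0.2087]), 'eef_rot': array([ 2.0663,  0.3036, -2.067 ]), 'contact_force': array([1.4615, 0.2211, 0.2919]), 'ft_torque': array([-0.0009,  0.0441,  0.0101]), 'finger_gap': 1.007480785215223}
0.0187
scene {'vertical_fov': 51.179378015190686, 'cx': 257.25945387169713, 'cy': 191.5730411170955, 'world_from_camera': array([[-0.6881,  0.4002, -0.6052, -0.1951],
       [-0.7252, -0.4062,  0.556 ,  0.6421],
       [-0.0233,  0.8215,  0.5698,  0.7769],
       [ 0.    ,  0.    ,  0.    ,  1.    ]]), 'shot': 1}
base [([211.3, 258.3], 0.89)]
base_top [([210.4, 249.8], 0.69)]
collar0_mid [([210.4, 247.5], 0.57)]
collar1_mid [([210.7, 245.2], 0.52)]
collar2_mid [([187.6, 286.2], 0.82), ([179.4, 242.4], 0.79), ([208.5, 242.1], 0.7)]
post_head [([311.1, 183.9], 0.81), ([323.3, 172.7]
[... 909 characters left out ...]
7.8], 0.73), ([287.4, 244.0], 0.59), ([326.5, 196.8], 0.41), ([318.4, 203.6], 0.16)]
post_tip [([282.5, 242.4], 0.65), ([309.0, 243.2], 0.64)]
holder [([318.4, 204.1], 0.92)]
tin [([231.7, 240.3], 0.64)]
carton [([239.1, 191.8], 0.86)]
shaker [([354.2, 146.3], 0.9)]
wrist {'vertical_fov': 64.29107658950169, 'cx': 256.9981083412294, 'cy': 193.30052290635413, 'world_from_camera': array([[ 0.2859,  0.905 ,  0.3152,  0.2594],
       [-0.9583,  0.2703,  0.0932, -0.5734],
       [-0.0009, -0.3287,  0.9444,  0.3744],
       [ 0.    ,  0.    ,  0.    ,  1.    ]]), 'shot': 3}
base []
base_top []
collar0_mid []
collar1_mid []
collar2_mid []
post_head []
post_tip []
holder []
tin []
carton []
shaker []
```

View pics/scene0.png

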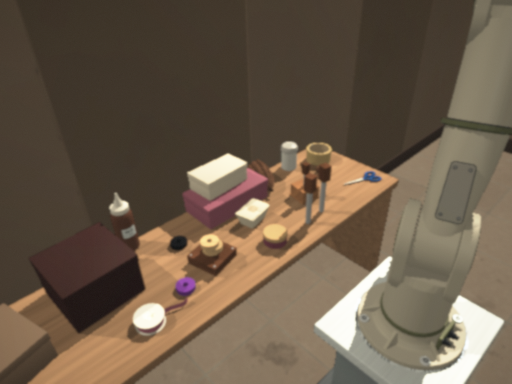

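View pics/top0.png

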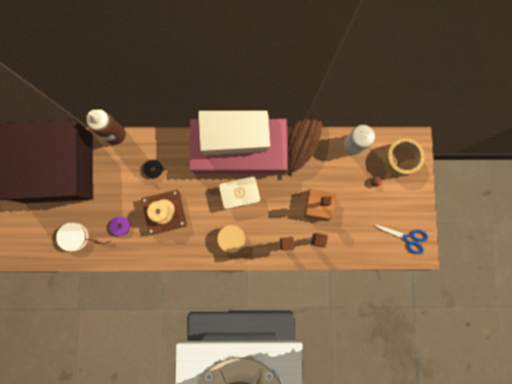

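```bash
python3 - <<'E'
import cv2
a=cv2.imread('pics/scene0.png'); 
cv2.imwrite('pics/sc_a.png',cv2.resize(a[140:300,150:350],None,fx=4,fy=3.75,interpolation=cv2.INTER_CUBIC))
a=cv2.imread('pics/top0.png'); 
cv2.imwrite('pics/tp_a.png',cv2.resize(a[120:270,100:300+80],None,fx=2.8,fy=2.8,interpolation=cv2.INTER_CUBIC))
E
```

```text
(no output)
```

View pics/sc_a.png

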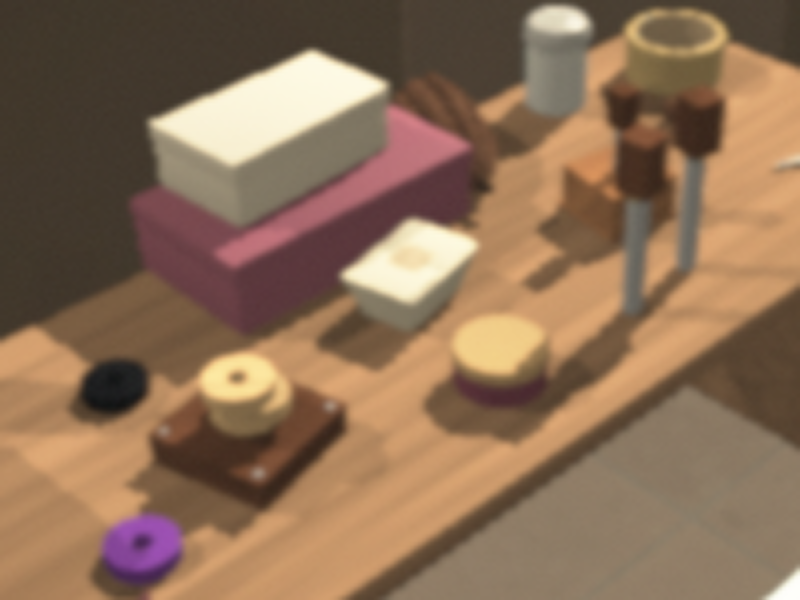

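View pics/tp_a.png

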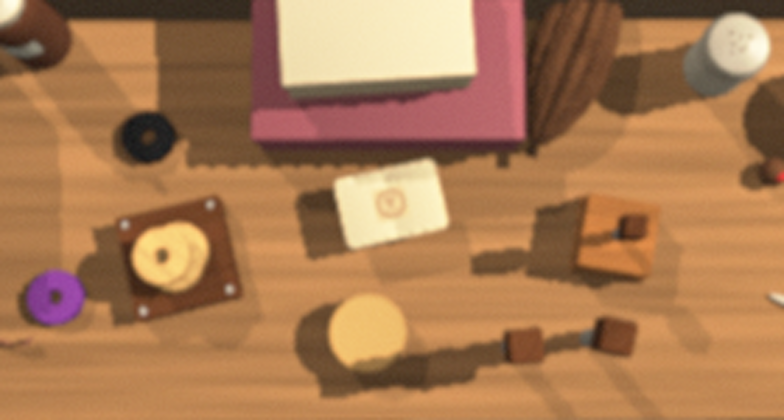

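```bash
python3 - <<'E'
from h import *
np.set_printoptions(precision=4,suppress=True)
p=snap('top','t1.png'); s=snap('scene','s1.png')
np.savez('shots.npz',**{n+k:np.array(d[k]) for n,d in(('t',p),('s',s)) for k in d})
c=cloud(p)
for nm,(u,v) in dict(collTop=(155,205),head=(326,200),A=(287,243),B=(320,240),holdertop=(312,197),tin=(231,239),carton=(239,192),shaker=(362,137),baseL=(150,225),bench=(200,220)).items(): print(nm,px(p,u,v))
# base corner studs & bands
def stats(m,n):
    q=c[m]; print(n,m.sum(),q.mean(0),q.min(0),q.max(0))
    if m.sum()>10:
        u=q[:,:2].astype(np.float32); r=cv2.minAreaRect(u*1000); print('   rect',r)
Z=c[:,:,2];V,U=np.mgrid[0:384,0:512]
reg=(U>138)&(U<192)&(V>185)&(V<238)
stats(reg&(Z>0.02)&(Z<0.034),'base')
stats(reg&(Z>0.066),'coll top')
reg=(U>300)&(U<340)&(V>188)&(V<224)
stats(reg&(Z>0.036)&(Z<0.055),'holder')
stats(reg&(Z>0.11),'head')
reg=(V>230)&(V<252)
stats(reg&(U>275)&(U<298)&(Z>.08),'A');stats(reg&(U>308)&(U<332)&(Z>.08),'B')
E
```

```text
collTop [0.4925 0.2038 0.0707]
head [ 0.4975 -0.2063  0.1277]
A [ 0.3984 -0.1097  0.1691]
B [ 0.4046 -0.1831  0.1674]
holdertop [ 0.5136 -0.1866  0.0444]
tin [0.409  0.0186 0.0376]
carton [ 0.5267 -0.0019  0.0469]
shaker [ 0.656  -0.3052  0.0952]
baseL [0.4454 0.2241 0.0293]
bench [ 0.4591  0.1009 -0.0015]
base 939 [0.4793 0.1892 0.0281] [0.4229 0.1354 0.0201] [0.5377 0.2492 0.0332]
   rect ((480.5939025878906, 193.0130157470703), (96.77359008789062, 96.98352813720703), 13.677452087402344)
coll top 314 [0.4772 0.1949 0.0863] [ 0.3989 -0.0195  0.0661] [0.5023 0.2225 1.1238]
   rect ((452.79803466796875, 97.88430786132812), (254.08921813964844, 48.36022186279297), 75.74652099609375)
holder 594 [ 0.4968 -0.2057  0.0451] [ 0.4602 -0.2453  0.0361] [ 0.534  -0.1706  0.0538]
   rect ((498.1651916503906, -208.09486389160156), (66.52547454833984, 66.07852172851562), 80.03036499023438)
head 84 [ 0.493  -0.1979  0.1729] [ 0.3989 -0.2169  0.1141] [ 0.5075 -0.0195  1.1238]
   rect ((456.2821350097656, -116.80512237548828), (23.778379440307617, 224.6996612548828), 24.49663543701172)
A 180 [ 0.3986 -0.1077  0.1771] [ 0.385  -0.1252  0.1191] [ 0.4119 -0.0195  1.1238]
   rect ((398.1051025390625, -72.30696105957031), (26.89944076538086, 105.590576171875), 0.7053227424621582)
B 201 [ 0.4057 -0.1776  0.1833] [ 0.3911 -0.1992  0.1226] [ 0.4208 -0.0195  1.1238]
   rect ((409.2364807128906, -109.47940826416016), (178.7974090576172, 29.105958938598633), 87.32069396972656)
```

```bash
python3 - <<'E'
import cv2
a=cv2.imread('pics/t1.png')
cv2.imwrite('pics/t1_a.png',cv2.resize(a[180:245,130:200],None,fx=9,fy=9,interpolation=cv2.INTER_CUBIC))
cv2.imwrite('pics/t1_b.png',cv2.resize(a[180:255,270:350],None,fx=8,fy=8,interpolation=cv2.INTER_CUBIC))
a=cv2.imread('pics/s1.png')
cv2.imwrite('pics/s1_a.png',cv2.resize(a[225:280,180:245],None,fx=10,fy=10,interpolation=cv2.INTER_CUBIC))
E
```

```text
(no output)
```

View images.

View pics/t1_a.png

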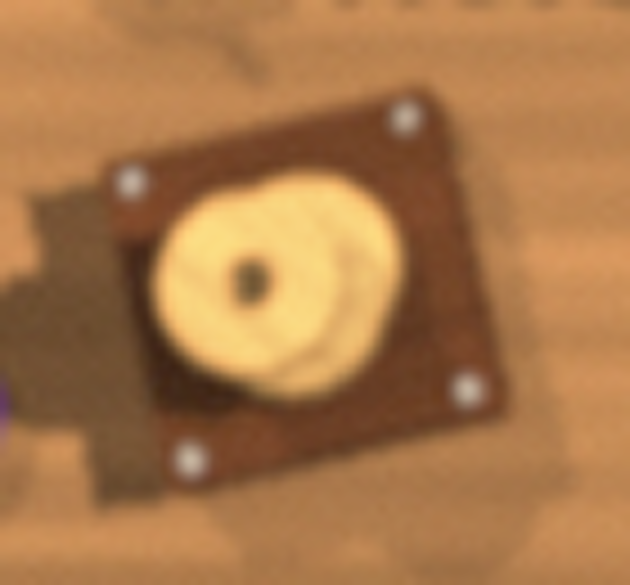

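View pics/t1_b.png

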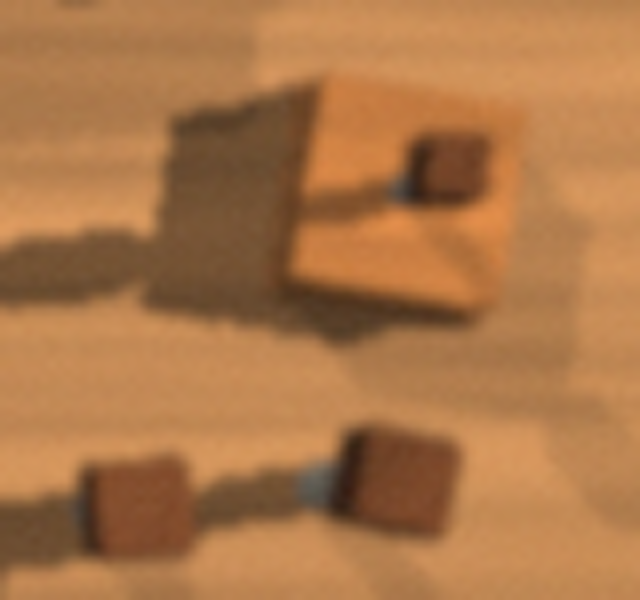

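View pics/s1_a.png

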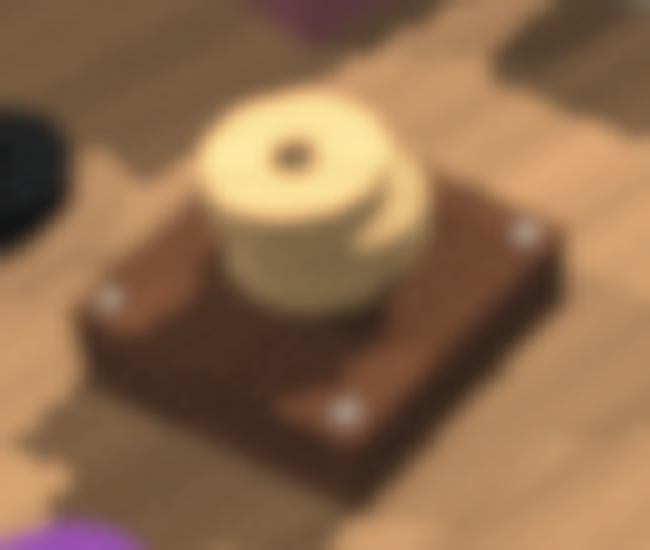

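```bash
python3 - <<'E'
from h import *
np.set_printoptions(precision=4,suppress=True)
z=np.load('shots.npz')
p={k[1:]:z[k] for k in z if k[0]=='t'}; s={k[1:]:z[k] for k in z if k[0]=='s'}
V,U=np.mgrid[0:384,0:512]
for n,d,w in(('t',p,(300,340,188,224)),('s',s,(296,320,155,185))):
    c=cloud(d);ok=d['z_map']>0
    reg=(U>w[0])&(U<w[1])&(V>w[2])&(V<w[3])&ok
    m=reg&(c[:,:,2]>.115)&(c[:,:,2]<.135); q=c[m]; print(n,m.sum(),np.median(q,0),q.mean(0), cv2.minAreaRect((q[:,:2]*1000).astype(np.float32)))
for n,d,w in(('t',p,(138,192,185,238)),('s',s,(180,245,225,280))):
    c=cloud(d);ok=d['z_map']>0
    reg=(U>w[0])&(U<w[1])&(V>w[2])&(V<w[3])&ok
    m=reg&(c[:,:,2]>.069)&(c[:,:,2]<.08); q=c[m]; print(n,m.sum(),q.mean(0),cv2.minEnclosingCircle((q[:,:2]*1000).astype(np.float32)))
    m=reg&(c[:,:,2]>.024)&(c[:,:,2]<.032); q=c[m]; print(n,m.sum(),cv2.minAreaRect((q[:,:2]*1000).astype(np.float32)))
print([np.round(R.from_rotvec(env.state()['eef_rot']).as_matrix(),3)])
E
```

```text
t 79 [ 0.4978 -0.2063  0.1256] [ 0.4978 -0.2069  0.1254] ((497.91937255859375, -207.14871215820312), (19.35512351989746, 19.34795379638672), 89.31462860107422)
s 54 [ 0.4938 -0.2011  0.1248] [ 0.4854 -0.1991  0.124 ] ((461.03143310546875, -195.3661346435547), (22.16672706604004, 100.62602996826172), 72.63574981689453)
t 298 [0.4781 0.1978 0.0731] ((478.7531433105469, 197.99620056152344), 25.07579231262207)
t 889 ((480.5497131347656, 193.03952026367188), (96.48892211914062, 97.09131622314453), 13.91765022277832)
s 194 [0.477  0.201  0.0736] ((479.86505126953125, 200.71182250976562), 26.246763229370117)
s 602 ((481.8482360839844, 194.22605895996094), (98.17644500732422, 99.15895080566406), 12.845576286315918)
[array([[ 0.   ,  0.286, -0.958],
       [ 0.   , -0.958, -0.286],
       [-1.   , -0.   , -0.   ]])]
```

```bash
cat >> h.py <<'E'
np.set_printoptions(precision=4,suppress=True)
def Rpsi(psi):
    c,s=np.cos(np.radians(psi)),np.sin(np.radians(psi)); return np.array([[0,c,s],[0,s,-c],[-1,0,0]])
def go(pos,psi,st=None):
    st=st or env.state(); R0=R.from_rotvec(st['eef_rot']).as_matrix()
    d=R0.T@(np.array(pos)-st['ee_pos'])/0.04
    rv=R.from_matrix(R0.T@Rpsi(psi)).as_rotvec()*180/np.pi/5
    print('now',st['ee_pos'],'psi',np.degrees(np.arctan2(R0[1,1],R0[0,1])).round(2),'tilt',R0[2],'-> xyz',d.round(3),'rot',rv.round(3))
E
python3 - <<'E'
from h import *
go([0.45,-0.15,0.25],-73.4)
go([0.481,0.1935,0.18],-76.4)
E
```

```text
now [ 0.1786 -0.5989  0.2097] psi -73.39 tilt [-1.     -0.     -0.0001] -> xyz [-1.007 -8.816 -9.709] rot [ 0.001 -0.001  0.   ]
now [ 0.1786 -0.5989  0.2097] psi -73.39 tilt [-1.     -0.     -0.0001] -> xyz [  0.744 -16.824 -12.906] rot [ 0.601 -0.001  0.   ]
```

```bash
python3 -m pendant '{"rot":[[0,0,0],[0,0,0],[0,0,0],[0,0,0],[0,0,0],[0,0,0],[0,0,0],[0,0,0],[0,0,0],[0,0,0],[0,0,0],[0,0,0]],"xyz":[[-1,-0.6,-0.6],[-1,-1.3,-1.4],[-1,-2,-2.2],[-1,-2.7,-3],[-1,-3.4,-3.8],[-1,-4.1,-4.6],[-1,-4.8,-5.4],[-1,-5.5,-6.2],[-1,-6.2,-6.9],[-1,-6.9,-7.6],[-1,-7.6,-8.4],[-1,-8.3,-9.1]],"gripper":[1,1,1,1,1,1,1,1,1,1,1,1]}' 20; python3 - <<'E'
from h import *
go([0.481,0.1935,0.2],-76.4)
E
```

```text
clock: 2.9
ee_pos: [0.4293, -0.182, 0.2501]
eef_rot: [2.066, 0.3, -2.065]
contact_force: [0.7, -0.4, 0.5]
finger_gap: 0.998
now [ 0.4293 -0.182   0.2501] psi -73.41 tilt [-1.      0.0009 -0.0007] -> xyz [ 1.248 -8.629 -3.918] rot [ 0.599 -0.008 -0.01 ]
```

```bash
python3 -m pendant '{"rot":[[0.6,0,0],[0.6,0,0],[0.6,0,0],[0.6,0,0],[0.6,0,0],[0.6,0,0],[0.6,0,0],[0.6,0,0],[0.6,0,0],[0.6,0,0],[0.6,0,0],[0.6,0,0]],"xyz":[[0,-0.8,-0.4],[0,-1.6,-0.8],[0,-2.5,-1.2],[0,-3.4,-1.6],[0,-4.3,-2],[0,-5.2,-2.4],[0.2,-6.1,-2.8],[0.5,-7,-3.2],[0.8,-7.8,-3.6],[1.25,-8.6,-3.9],[1.25,-8.63,-3.92],[1.25,-8.63,-3.92]],"gripper":[1,1,1,1,1,1,1,1,1,1,1,1]}'; python3 - <<'E'
from h import *
go([0.481,0.1935,0.034],-76.3)
w=snap('wrist','w1.png')
print(w['world_from_camera'])
for q in ['base_top','base','collar2_mid','collar1_mid','collar0_mid']:
  print(q,[(np.round(d['at'],1).tolist(),round(d['confidence'],2)) for d in env.tip_of(w,q)[:4]])
c=cloud(w);ok=w['z_map']>0
m=ok&(c[:,:,2]>.069)&(c[:,:,2]<.08)&(abs(c[:,:,0]-.48)<.06)&(abs(c[:,:,1]-.195)<.06);q=c[m];print(m.sum(),q.mean(0),cv2.minEnclosingCircle((q[:,:2]*1000).astype(np.float32)))
m=ok&(c[:,:,2]>.024)&(c[:,:,2]<.032)&(abs(c[:,:,0]-.48)<.08)&(abs(c[:,:,1]-.195)<.08);q=c[m];print(m.sum(),cv2.minAreaRect((q[:,:2]*1000).astype(np.float32)))
E
```

```text
clock: 3.9
ee_pos: [0.479, 0.1942, 0.1987]
eef_rot: [2.091, 0.256, -2.095]
contact_force: [-0.3, -0.4, -0.1]
finger_gap: 1.0
now [0.479  0.1942 0.1987] psi -76.1 tilt [-1.     -0.0013  0.0021] -> xyz [ 4.118  0.036 -0.054] rot [0.039 0.024 0.015]
[[ 0.2402  0.9159  0.3215  0.5611]
 [-0.9707  0.2273  0.0775  0.2157]
 [-0.0021 -0.3307  0.9437  0.3633]
 [ 0.      0.      0.      1.    ]]
base_top []
base []
collar2_mid [([250.9, 171.5], 0.88), ([160.0, 164.7], 0.73)]
collar1_mid [([258.9, 175.9], 0.79)]
collar0_mid [([265.6, 164.6], 0.7)]
1768 [0.4789 0.2004 0.0735] ((477.8531494140625, 199.9978485107422), 24.98269271850586)
4474 ((479.5777587890625, 194.69754028320312), (96.26837158203125, 96.17699432373047), 13.811250686645508)
```

View pics/w1.png

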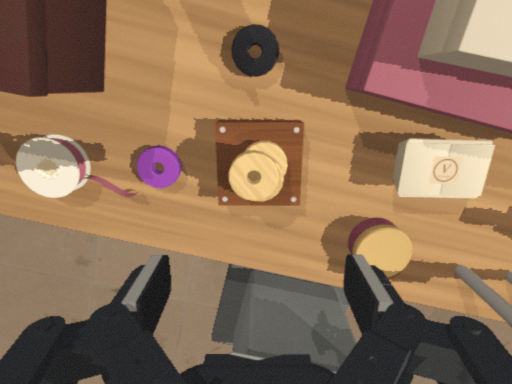

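```bash
python3 -m pendant '{"rot":[[0.04,0.02,0.02],[0.04,0.02,0.02],[0.04,0.02,0.02],[0.04,0.02,0.02],[0.04,0.02,0.02],[0.04,0.02,0.02],[0.04,0.02,0.02]],"xyz":[[0,0.03,-0.05],[0.9,0.03,-0.05],[1.8,0.03,-0.05],[2.7,0.03,-0.05],[3.6,0.03,-0.05],[4.15,0.03,-0.05],[4.15,0.03,-0.05]],"gripper":[1,1,1,1,1,1,1]}'; python3 - <<'E'
from h import *
go([0.4806,0.194,0.032],-76.3)
E
```

```text
clock: 4.78
ee_pos: [0.4795, 0.1888, 0.0293]
eef_rot: [2.091, 0.242, -2.103]
contact_force: [-1.0, -0.7, -0.2]
finger_gap: 1.001
now [0.4795 0.1888 0.0293] psi -76.66 tilt [-1.      0.0025  0.0059] -> xyz [-0.069 -0.12  -0.056] rot [-0.072  0.068 -0.029]
```

```bash
python3 -m pendant '{"rot":[[0,0,0],[0,0,0]],"xyz":[[0,0,0],[0,0,0]],"gripper":[1,1]}'; python3 - <<'E'
from h import *
go([0.4806,0.194,0.032],-76.3)
print(env.state()['joint_vel'])
E
```

```text
clock: 4.95
ee_pos: [0.4837, 0.1915, 0.0355]
eef_rot: [2.102, 0.245, -2.093]
contact_force: [-0.6, 0.9, 0.7]
finger_gap: 0.996
now [0.4837 0.1915 0.0355] psi -76.62 tilt [-1.      0.0013 -0.0042] -> xyz [ 0.088 -0.079  0.062] rot [-0.064 -0.048 -0.015]
[ 0.0007 -0.0158 -0.0054 -0.0129  0.0015 -0.0035 -0.001 ]
```

```bash
python3 -m pendant '{"rot":[[0,0,0],[0,0,0],[0,0,0],[0,0,0]],"xyz":[[0,-0.05,0],[0,-0.05,0],[0,-0.05,0],[0,-0.05,0]],"gripper":[1,1,1,1]}'; python3 - <<'E'
from h import *
go([0.4806,0.194,0.032],-76.3)
print(env.state()['joint_vel'])
E
```

```text
clock: 5.28
ee_pos: [0.4825, 0.1933, 0.0346]
eef_rot: [2.1, 0.245, -2.093]
contact_force: [0.4, -0.8, 0.1]
finger_gap: 1.001
now [0.4825 0.1933 0.0346] psi -76.59 tilt [-1.      0.0018 -0.0034] -> xyz [ 0.066 -0.03   0.043] rot [-0.058 -0.038 -0.021]
[ 0.0007  0.0064  0.0048  0.0059  0.002  -0.0021 -0.0014]
```

Settled. Correct by a couple of mm and close gently.

```bash
python3 -m pendant '{"rot":[[-0.05,-0.04,-0.02],[-0.05,-0.04,-0.02],[-0.05,-0.04,-0.02],[-0.05,-0.04,-0.02],[-0.05,-0.04,-0.02],[-0.05,-0.04,-0.02],[-0.05,-0.04,-0.02],[-0.05,-0.04,-0.02],[-0.05,-0.04,-0.02],[-0.05,-0.04,-0.02]],"xyz":[[0.06,-0.02,0.04],[0.06,-0.02,0.04],[0.06,-0.02,0.04],[0.06,-0.02,0.04],[0.06,-0.02,0.04],[0.06,-0.02,0.04],[0.06,-0.02,0.04],[0.06,-0.02,0.04],[0.06,-0.02,0.04],[0.06,-0.02,0.04]],"gripper":[0.9,0.8,0.75,0.7,0.66,0.62,0.58,0.55,0.55,0.55]}' 20; python3 - <<'E'
from h import *
go([0.4806,0.194,0.032],-76.3)
snap('wrist','w2.png')
E
```

```text
clock: 6.12
ee_pos: [0.4805, 0.1933, 0.0316]
eef_rot: [2.094, 0.25, -2.096]
contact_force: [-0.6, -1.8, 5.5]
finger_gap: 0.583
now [0.4805 0.1933 0.0316] psi -76.36 tilt [-1.      0.0003  0.0013] -> xyz [-0.009 -0.017 -0.006] rot [-0.012  0.015 -0.003]
```

View pics/w2.png

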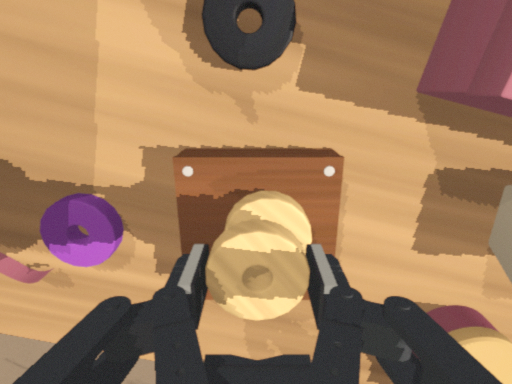

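```bash
python3 -m pendant '{"rot":[[0,0,0],[0,0,0],[0,0,0],[0,0,0],[-1.4,0,0],[-2.8,0,0],[-4.2,0,0],[-5.6,0,0],[-7,0,0],[-8.4,0,0],[-9.8,0,0],[-11.2,0,0]],"xyz":[[0,0,0],[0,0,0],[0,0,0],[-0.1,0,0],[-0.1,0,0],[-0.1,0,0],[-0.1,0,0],[-0.1,0,0],[-0.1,0,0],[-0.1,0,0],[-0.1,0,0],[-0.1,0,0]],"gripper":[0.8,1,1,1,1,1,1,1,1,1,1,1]}' 20; python3 - <<'E'
from h import *
go([0.4806,0.194,0.034],13.7)
E
```

```text
clock: 7.17
ee_pos: [0.4803, 0.1935, 0.0356]
eef_rot: [1.46, 1.024, -1.463]
contact_force: [-0.2, -0.4, -0.6]
finger_gap: 1.002
now [0.4803 0.1935 0.0356] psi -20.0 tilt [-1.     -0.0013  0.0008] -> xyz [ 0.039  0.002 -0.014] rot [-6.74   0.004  0.018]
```

```bash
python3 -m pendant '{"rot":[[-1.4,0,0],[-2.8,0,0],[-4.2,0,0],[-5.6,0,0],[-6.7,0,0],[-6.7,0,0],[-6.7,0,0],[-6.7,0,0],[-6.7,0,0]],"xyz":[[0.04,0,0],[0.04,0,0],[0.04,0,0],[0.04,0,0],[0.04,0,0],[0.04,0,0],[0.04,0,0],[0.04,0,0],[0.04,0,0]],"gripper":[1,1,1,1,1,1,1,1,1]}'; python3 - <<'E'
from h import *
go([0.4806,0.194,0.034],13.7)
E
```

```text
clock: 7.92
ee_pos: [0.4803, 0.1934, 0.0338]
eef_rot: [1.039, 1.309, -1.041]
contact_force: [0.4, 0.1, 0.5]
finger_gap: 0.997
now [0.4803 0.1934 0.0338] psi 13.02 tilt [-1.     -0.0016  0.0001] -> xyz [-0.005  0.011 -0.012] rot [-0.136  0.001  0.019]
```

```bash
python3 -m pendant '{"rot":[[-0.1,0,0],[-0.1,0,0],[-0.1,0,0],[-0.1,0,0],[-0.1,0,0],[-0.1,0,0],[-0.1,0,0],[-0.1,0,0],[-0.1,0,0],[-0.1,0,0],[-0.1,0,0]],"xyz":[[0,0,0],[0,0,0],[0,0,0],[0,0,0],[0,0,0],[0,0,0],[0,0,0],[0,0,0],[0,0,0],[0,0,0],[0,0,0]],"gripper":[0.9,0.8,0.75,0.7,0.67,0.65,0.63,0.61,0.58,0.56,0.55]}' 20; python3 - <<'E'
from h import *
go([0.4806,0.194,0.034],13.7)
snap('wrist','w3.png')
E
```

```text
clock: 8.83
ee_pos: [0.4802, 0.1935, 0.0339]
eef_rot: [1.031, 1.314, -1.033]
contact_force: [-1.4, -0.5, 3.3]
finger_gap: 0.567
now [0.4802 0.1935 0.0339] psi 13.66 tilt [-1.     -0.0017  0.0001] -> xyz [-0.002  0.012 -0.01 ] rot [-0.008  0.001  0.019]
```

View pics/w3.png

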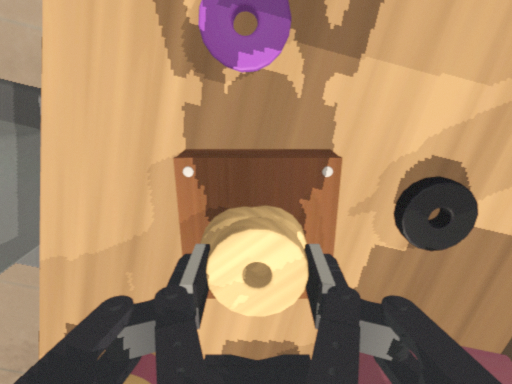

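```bash
python3 -m pendant '{"rot":[[0,0,0],[0,0,0],[0,0,0],[0,0,0],[0,0,0],[0,0,0],[0,0,0],[0,0,0]],"xyz":[[0,0,0],[0,0,0],[0,0,0],[-0.5,0,0],[-1.2,0,0],[-1.9,0,0],[-2.2,0,0],[-2.2,0,0]],"gripper":[0.75,0.95,1,1,1,1,1,1]}' 20; python3 - <<'E'
from h import *
w=snap('wrist','w4.png')
c=cloud(w);ok=w['z_map']>0;near=ok&(abs(c[:,:,0]-.48)<.06)&(abs(c[:,:,1]-.195)<.06)
m=near&(c[:,:,2]>.069)&(c[:,:,2]<.08);q=c[m];print(m.sum(),q.mean(0),cv2.minEnclosingCircle((q[:,:2]*1000).astype(np.float32)))
s=snap('scene','s4.png'); a=s['frame'][225:280,180:245,::-1]
cv2.imwrite('pics/s4_a.png',cv2.resize(a,None,fx=9,fy=9,interpolation=cv2.INTER_CUBIC))
go([0.4806,0.194,0.034],13.7)
E
```

```text
clock: 9.55
ee_pos: [0.4821, 0.1945, 0.1246]
eef_rot: [1.034, 1.311, -1.029]
contact_force: [0.4, 0.2, -0.7]
finger_gap: 1.0
2898 [0.479  0.1959 0.0733] ((479.44573974609375, 194.5965576171875), 25.07413673400879)
now [0.4805 0.1932 0.1215] psi 13.63 tilt [-1.     -0.0012  0.0004] -> xyz [ 2.186  0.009 -0.021] rot [-0.014  0.005  0.014]
```

View pics/w4.png

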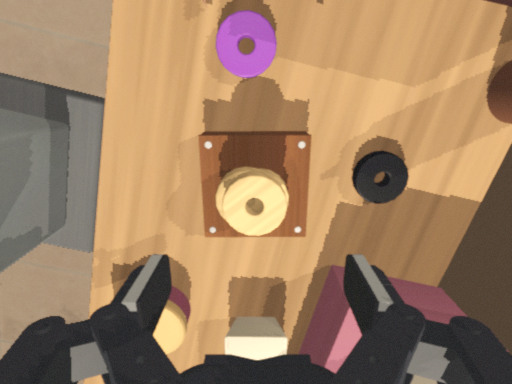

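View pics/s4_a.png

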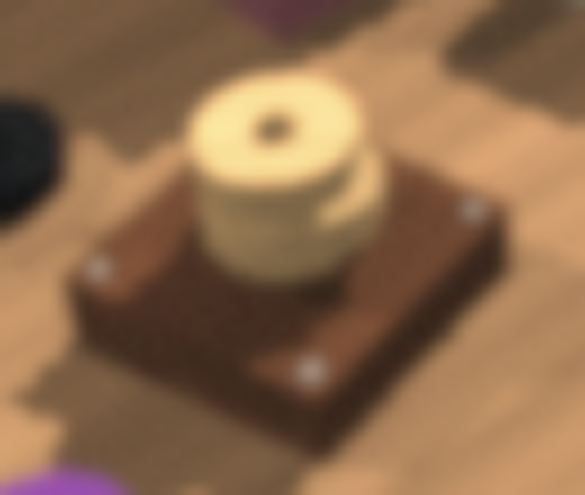

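```bash
python3 - <<'E'
from h import *
w=env.get_image('wrist'); s=env.get_image('scene'); t=env.get_image('top')
print(w['world_from_camera'][:3,3])
for n,d in(('w',w),('s',s),('t',t)):
    c=cloud(d);near=(d['z_map']>0)&(np.hypot(c[:,:,0]-.48,c[:,:,1]-.194)<.045)
    for lo,hi in((.033,.041),(.044,.056),(.059,.07),(.070,.078)):
        m=near&(c[:,:,2]>lo)&(c[:,:,2]<hi);q=c[m][:,:2]*1000
        if len(q)<8: print(n,lo,len(q));continue
        # circle fit fixed radius 25 to outer pts, only for side bands
        from scipy.optimize import least_squares
        r=least_squares(lambda a:np.hypot(q[:,0]-a[0],q[:,1]-a[1])-25,[480,194],loss='soft_l1')
        print(n,lo,len(q),'mean',q.mean(0).round(1),'fit',r.x.round(1),'rms',np.sqrt((r.fun**2).mean()).round(2))
E
```

```text
[0.4604 0.2769 0.2861]
w 0.033 55 mean [490.5 211.6] fit [485.  189.5] rms 3.48
w 0.044 164 mean [467.5 207. ] fit [472.  192.1] rms 8.54
w 0.059 337 mean [473. 204.] fit [477.4 194.7] rms 9.72
w 0.07 2967 mean [478.9 195.9] fit [479.9 192.3] rms 9.05
s 0.033 16 mean [477.8 212.2] fit [486.1 189.4] rms 6.34
s 0.044 58 mean [461.  203.8] fit [475.7 192. ] rms 1.35
s 0.059 78 mean [467.3 200.1] fit [480.8 193.4] rms 6.88
s 0.07 185 mean [479.2 195.8] fit [481.6 194. ] rms 8.74
t 0.033 14 mean [496.8 175. ] fit [483.8 189.4] rms 7.83
t 0.044 25 mean [491.3 173.4] fit [480.9 191.1] rms 2.26
t 0.059 17 mean [476.2 170.4] fit [478.1 193.8] rms 2.54
t 0.07 72 mean [488.3 178.9] fit [478.5 199.1] rms 3.58
```

```bash
python3 - <<'E'
import cv2
a=cv2.imread('pics/w4.png')
cv2.imwrite('pics/w4_a.png',cv2.resize(a[120:245,190:320],None,fx=5,fy=4.8,interpolation=cv2.INTER_CUBIC))
a=cv2.imread('pics/w3.png')
cv2.imwrite('pics/w3_a.png',cv2.resize(a[170:330,170:350],None,fx=4,fy=3.7,interpolation=cv2.INTER_CUBIC))
E
```

```text
(no output)
```

View pics/w4_a.png

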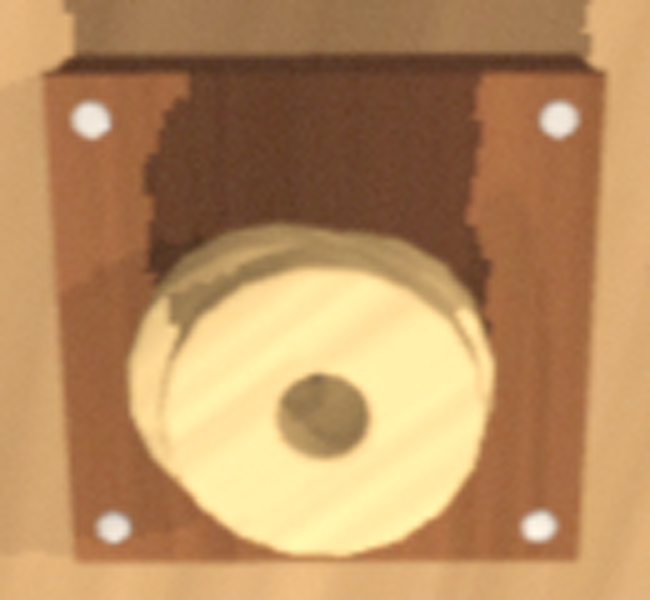

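View pics/w3_a.png

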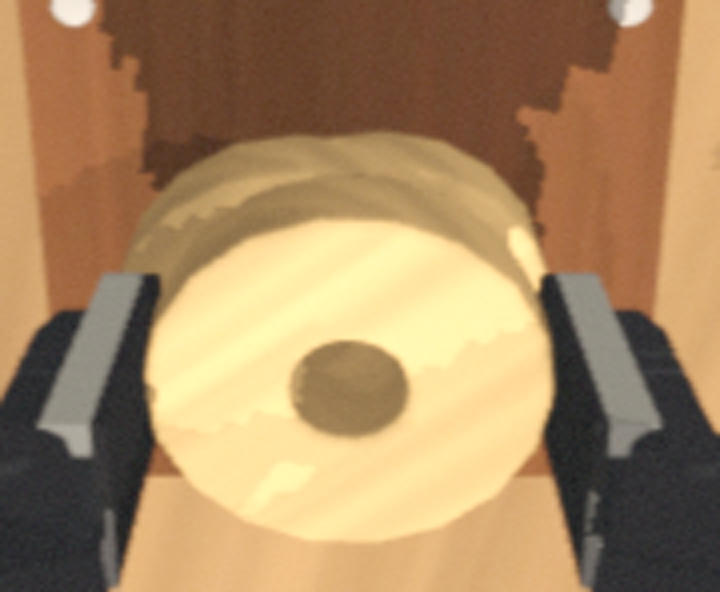

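```bash
python3 - <<'E'
from h import *
w=snap('wrist','w5.png'); c=cloud(w); print(env.state()['ee_pos'])
for v in range(250,384,12):
    print(v,[ (u,*(c[v,u]*1000).round(0).astype(int)) for u in (130,145,158,352,365,385)])
Rt=R.from_rotvec(env.state()['eef_rot']).as_matrix(); d=(c-env.state()['ee_pos'])@Rt
m=(w['z_map']>0)&(d[:,:,0]<0.0)&(abs(d[:,:,1])<.08)&(abs(d[:,:,2])<.06)&(d[:,:,0]>-.06)
V,U=np.mgrid[0:384,0:512]
for side in(-1,1):
    mm=m&(d[:,:,1]*side>0); q=d[mm]; print(side,mm.sum(),q.min(0),q.max(0)); i=np.argsort(-q[:,0])[:8]; print(q[i]*1000)
E
```

```text
[0.4797 0.1931 0.1205]
250 [(130, np.int64(367), np.int64(87), np.int64(0)), (145, np.int64(382), np.int64(91), np.int64(1)), (158, np.int64(395), np.int64(94), np.int64(0)), (352, np.int64(594), np.int64(143), np.int64(0)), (365, np.int64(608), np.int64(146), np.int64(-1)), (385, np.int64(628), np.int64(151), np.int64(0))]
262 [(130, np.int64(368), np.int64(72), np.int64(0)), (145, np.int64(384), np.int64(77), np.int64(1)), (158, np.int64(434), np.int64(195), np.int64(167)), (352, np.int64(518), np.int64(215), np.int64(166)), (365, np.int64(524), np.int64(216), np.int64(166)), (385, np.int64(632), np.int64(138), np.int64(1))]
274 [(130, np.int64(424), np.int64(188), np.int64(170)), (145, np.int64(432), np.int64(195), np.int64(177)), (158, np.int64(436), np.int64(192), np.int64(172)), (352, np.int64(519), np.int64(210), np.int64(167)), (365, np.int64(521), np.int64(216), np.int64(175)), (385, np.int64(638), np.int64(124), np.int64(0))]
286 [(130, np.int64(427), np.int64(189), np.int64(178)), (145, np.int64(434), np.int64(195), np.int64(184)), (158, np.int64(437), np.int64(188), np.in
[... 2594 characters left out ...]
, np.int64(502), np.int64(216), np.int64(229)), (385, np.int64(506), np.int64(218), np.int64(229))]
-1 1455 [-0.06   -0.0576 -0.0131] [-0.0344 -0.0426  0.0103]
[[-34.3632 -43.5341  -2.949 ]
 [-34.6833 -43.4809  -2.5864]
 [-35.106  -43.2334  -3.9857]
 [-35.1571 -43.2796  -8.4735]
 [-35.4532 -43.4983  -5.3248]
 [-35.4556 -43.2327  -8.1012]
 [-35.4734 -43.4782   4.94  ]
 [-35.5324 -43.3125  -7.0422]]
1 1457 [-0.06    0.0416 -0.0132] [-0.0343  0.0564  0.0102]
[[-34.3311  42.6277  -1.8392]
 [-34.3862  42.541    2.7282]
 [-34.8111  42.4326  -7.7575]
 [-34.9172  42.2774  -3.9131]
 [-35.2004  42.2372  -3.5296]
 [-35.2173  42.3515  -7.4492]
 [-35.3705  42.3533  -6.9885]
 [-35.387   42.4397  -0.8186]]
```

```bash
python3 - <<'E'
from h import *
w=env.get_image('wrist'); st=env.state()
Rt=R.from_rotvec(st['eef_rot']).as_matrix()
for dx in(0,-13,-25,-34,-45):
    print(dx,[np.round(proj(w,st['ee_pos']+Rt@(np.array([dx,sy,sz])/1000)),0) for sy in(-42.5,42.5) for sz in(-11,11)])
a=w['frame'][:,:,::-1]; cv2.imwrite('pics/w6_a.png',cv2.resize(a[230:384,80:440],None,fx=2.2,fy=2.2))
print(w['world_from_camera'],st['ee_pos'])
print('finger px depth',w['z_map'][262:320:8,150])
E
```

```text
0 [array([185., 222.]), array([188., 255.]), array([330., 222.]), array([327., 255.])]
-13 [array([180., 232.]), array([183., 267.]), array([335., 232.]), array([332., 267.])]
-25 [array([175., 242.]), array([178., 279.]), array([341., 242.]), array([337., 279.])]
-34 [array([170., 251.]), array([174., 290.]), array([346., 251.]), array([341., 290.])]
-45 [array([163., 264.]), array([168., 304.]), array([352., 264.]), array([347., 304.])]
[[ 0.9717 -0.2247 -0.073   0.4599]
 [ 0.2362  0.9179  0.319   0.2768]
 [-0.0046 -0.3272  0.9449  0.2852]
 [ 0.      0.      0.      1.    ]] [0.4798 0.1932 0.1207]
finger px depth [0.1365 0.1302 0.1247 0.1233 0.1218 0.1233 0.1219 0.1231]
```

View pics/w6_a.png

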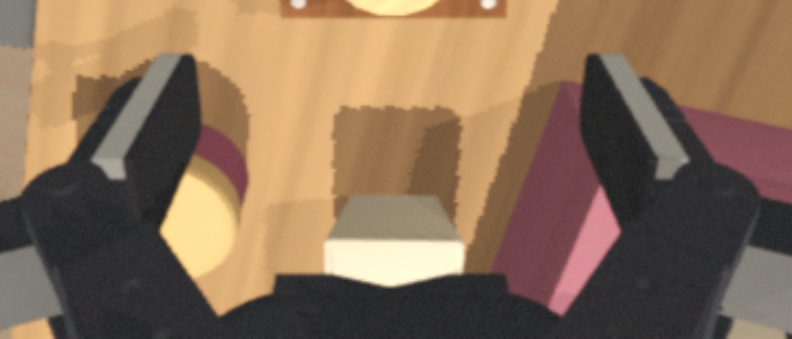

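```bash
python3 - <<'E'
from h import *
s=snap('scene','s6.png'); t=snap('top','t6.png'); st=env.state()
Rt=R.from_rotvec(st['eef_rot']).as_matrix()
for n,d in(('s',s),('t',t)):
    c=(cloud(d)-st['ee_pos'])@Rt
    m=(d['z_map']>0)&(abs(c[:,:,1])<.07)&(abs(c[:,:,2])<.02)&(c[:,:,0]<.02)&(c[:,:,0]>-.1)
    q=c[m]; i=np.argsort(-q[:,0])[:6]; print(n,m.sum()); print(q[i]*1000)
u,v=proj(s,st['ee_pos']);print(u,v)
a=s['frame'][150:290,130:290,::-1]; a=cv2.resize(a,None,fx=4.5,fy=4.2,interpolation=cv2.INTER_CUBIC)
for dx in(0,-.013,-.034):
  for sy in(-.0425,.0425):
    u,v=proj(s,st['ee_pos']+Rt@np.array([dx,sy,0])); cv2.circle(a,(int((u-130)*4.5),int((v-150)*4.2)),4,(0,255,0) if dx==0 else (0,0,255) if dx<-.02 else (255,0,0),-1)
cv2.imwrite('pics/s6_a.png',a)
E
```

```text
s 430
[[-35.1316  44.7113  -0.836 ]
 [-35.4055 -47.4646  -7.6303]
 [-36.1633  45.9384  -3.1569]
 [-36.742   43.7222   2.2435]
 [-37.0901 -48.5916  -4.8373]
 [-37.2034  46.5769 -10.0668]]
t 31
[[-39.7276  48.5909  10.4632]
 [-42.9872  45.7616  10.5796]
 [-44.8622  43.202   10.4436]
 [-54.1348  46.4192  10.9604]
 [-65.5028  46.9721  11.4211]
 [-77.8032  47.2802  12.0979]]
209.12203111870187 225.11717771903847
```

View pics/s6_a.png

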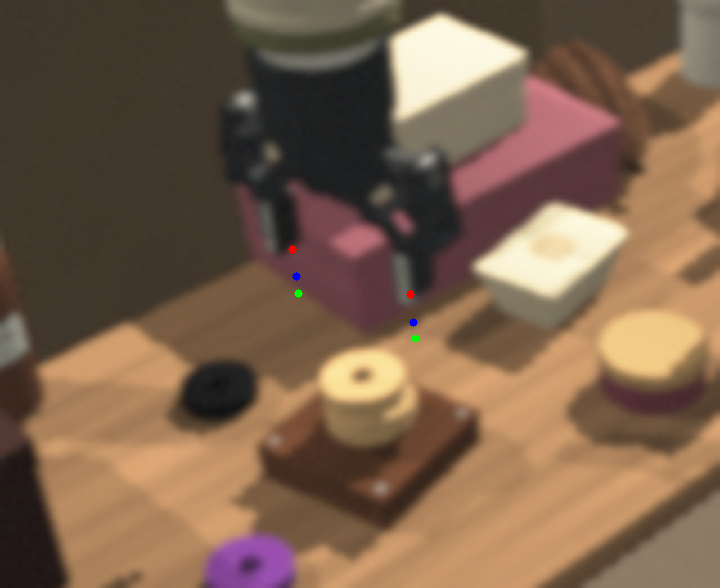

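```bash
python3 -m pendant '{"rot":[[0,0,0],[0,0,0],[0,0,0],[0,0,0],[0,0,0],[0,0,0],[0,0,0],[0,0,0]],"xyz":[[0.4,0,0],[1.0,0,0],[1.7,0,0],[2.3,0,0],[2.6,0,0],[2.75,0,0],[2.75,0,0],[2.75,0,0]],"gripper":[1,1,1,1,1,1,1,1]}' 20; python3 - <<'E'
from h import *
go([0.4806,0.194,0.010],13.7)
E
```

```text
clock: 10.67
ee_pos: [0.4807, 0.194, 0.0126]
eef_rot: [1.031, 1.314, -1.032]
contact_force: [-0.2, 0.7, -0.3]
finger_gap: 1.003
now [0.4807 0.194  0.0126] psi 13.67 tilt [-1.     -0.0009 -0.0006] -> xyz [ 0.064 -0.002  0.   ] rot [-0.005 -0.007  0.01 ]
```

```bash
python3 -m pendant '{"rot":[[0,0,0],[0,0,0],[0,0,0],[0,0,0],[0,0,0],[0,0,0],[0,0,0],[0,0,0],[0,0,0],[0,0,0],[0,0,0],[0,0,0]],"xyz":[[0.06,0,0],[0.06,0,0],[0.06,0,0],[0.06,0,0],[0.06,0,0],[0.06,0,0],[0.06,0,0],[0.06,0,0],[0.06,0,0],[0.06,0,0],[0.06,0,0],[0.06,0,0]],"gripper":[0.9,0.8,0.76,0.73,0.7,0.68,0.66,0.64,0.62,0.6,0.57,0.55]}' 20; python3 - <<'E'
from h import *
go([0.4806,0.194,0.010],13.7)
w=snap('wrist','w7.png'); cv2.imwrite('pics/w7_a.png',cv2.resize(w['frame'][160:384,130:390,::-1],None,fx=2.6,fy=2.6))
E
```

```text
clock: 11.67
ee_pos: [0.4821, 0.194, 0.0105]
eef_rot: [1.033, 1.312, -1.031]
contact_force: [4.9, 0.2, 6.3]
finger_gap: 0.586
now [0.4821 0.194  0.0105] psi 13.63 tilt [-1.      0.0019 -0.0004] -> xyz [ 0.012 -0.036 -0.008] rot [-0.013 -0.005 -0.021]
```

View pics/w7_a.png

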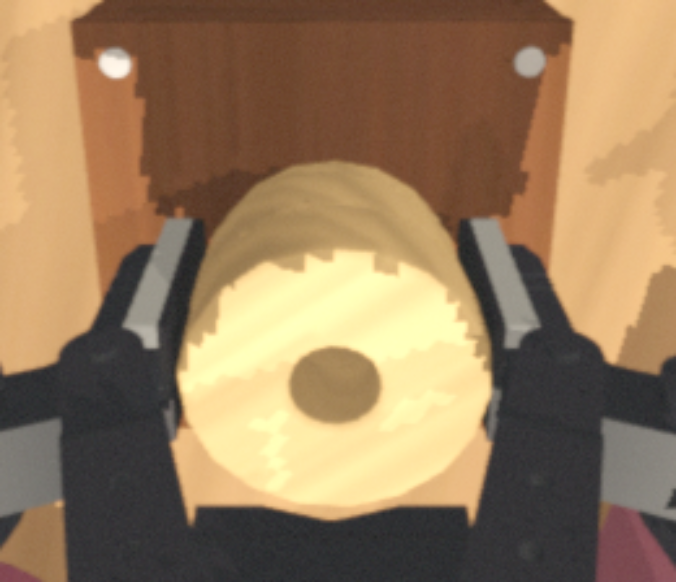

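```bash
python3 -m pendant '{"rot":[[0,0,0],[0,0,0],[0,0,0],[1.4,0,0],[2.8,0,0],[4.2,0,0],[5.6,0,0],[7,0,0],[8.4,0,0],[9.8,0,0],[11.2,0,0],[12.6,0,0]],"xyz":[[0,0,0],[0,0,0],[-0.05,0,0],[-0.05,0,0],[-0.05,0,0],[-0.05,0,0],[-0.05,0,0],[-0.05,0,0],[-0.05,0,0],[-0.05,0,0],[-0.05,0,0],[-0.05,0,0]],"gripper":[0.8,1,1,1,1,1,1,1,1,1,1,1]}' 20; python3 - <<'E'
from h import *
go([0.4806,0.194,0.012],-76.3)
E
```

```text
clock: 12.72
ee_pos: [0.4795, 0.1933, 0.011]
eef_rot: [1.81, 0.666, -1.816]
contact_force: [-0.4, -0.3, 0.2]
finger_gap: 1.0
now [0.4795 0.1933 0.011 ] psi -49.68 tilt [-1.     -0.0014  0.0027] -> xyz [-0.025  0.004 -0.032] rot [5.324 0.034 0.009]
```

```bash
python3 -m pendant '{"rot":[[1.4,0,0],[2.8,0,0],[4.2,0,0],[5.4,0,0],[5.4,0,0],[5.4,0,0],[5.4,0,0]],"xyz":[[-0.02,0,0],[-0.02,0,0],[-0.02,0,0],[-0.02,0,0],[-0.02,0,0],[-0.02,0,0],[-0.02,0,0]],"gripper":[1,1,1,1,1,0.9,0.8]}' 20; python3 - <<'E'
from h import *
go([0.4806,0.194,0.012],-76.3)
E
```

```text
clock: 13.3
ee_pos: [0.4799, 0.1934, 0.012]
eef_rot: [2.09, 0.254, -2.095]
contact_force: [0.4, 0.6, -0.5]
finger_gap: 0.804
now [0.4799 0.1934 0.012 ] psi -76.13 tilt [-1.      0.      0.0023] -> xyz [-0.001 -0.01  -0.021] rot [ 0.035  0.026 -0.001]
```

```bash
python3 -m pendant '{"rot":[[0,0,0],[0,0,0],[0,0,0],[0,0,0],[0,0,0],[0,0,0],[0,0,0],[0,0,0],[0,0,0],[0,0,0],[0,0,0]],"xyz":[[0,0,0],[0,0,0],[0,0,0],[0,0,0],[0,0,0],[0,0,0],[0,0,0],[0,0,0],[0,0,0],[0,0,0],[0,0,0]],"gripper":[0.77,0.74,0.71,0.68,0.66,0.64,0.62,0.6,0.57,0.55,0.55]}' 20; python3 - <<'E'
from h import *
go([0.4806,0.194,0.012],-76.3)
w=snap('wrist','w8.png'); cv2.imwrite('pics/w8_a.png',cv2.resize(w['frame'][160:384,130:390,::-1],None,fx=2.6,fy=2.6))
E
```

```text
clock: 14.22
ee_pos: [0.4809, 0.1929, 0.0126]
eef_rot: [2.094, 0.249, -2.096]
contact_force: [0.8, -4.8, 5.9]
finger_gap: 0.586
now [0.4809 0.1929 0.0126] psi -76.38 tilt [-1.      0.0009  0.0008] -> xyz [ 0.015 -0.03   0.   ] rot [-0.016  0.009 -0.01 ]
```

View pics/w8_a.png

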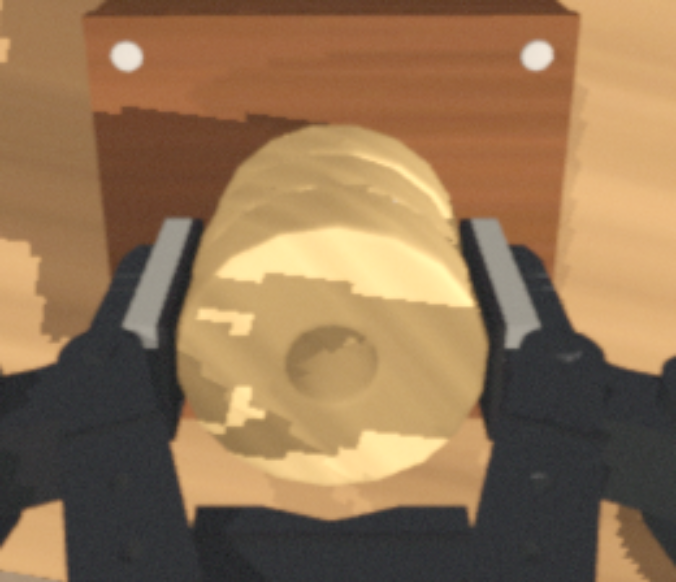

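```bash
python3 -m pendant '{"rot":[[0,0,0],[0,0,0],[0,0,0],[0,0,0],[0,0,0],[0,0,0],[0,0,0],[0,0,0],[0,0,0]],"xyz":[[0,0,0],[0,0,0],[0,0,0],[-0.5,0,0],[-1.2,0,0],[-1.9,0,0],[-2.6,0,0],[-3,0,0],[-3,0,0]],"gripper":[0.75,0.95,1,1,1,1,1,1,1]}' 20; python3 - <<'E'
from h import *
from scipy.optimize import least_squares
w=snap('wrist','w9.png'); s=snap('scene','s9.png'); t=snap('top','t9.png')
for n,d in(('w',w),('s',s),('t',t)):
    c=cloud(d);near=(d['z_map']>0)&(np.hypot(c[:,:,0]-.48,c[:,:,1]-.194)<.04)
    for lo,hi in((.032,.041),(.045,.056),(.060,.070)):
        m=near&(c[:,:,2]>lo)&(c[:,:,2]<hi);q=c[m][:,:2]*1000
        if len(q)<8: print(n,lo,len(q));continue
        r=least_squares(lambda a:np.hypot(q[:,0]-a[0],q[:,1]-a[1])-25,[480,194],loss='soft_l1')
        print(n,lo,len(q),'mean',q.mean(0).round(1),'fit',r.x.round(1),'rms',np.sqrt((r.fun**2).mean()).round(2))
    m=near&(c[:,:,2]>.071)&(c[:,:,2]<.078);q=c[m]; print(n,'top',cv2.minEnclosingCircle((q[:,:2]*1000).astype(np.float32)))
    m=(d['z_map']>0)&(c[:,:,2]>.024)&(c[:,:,2]<.032)&(abs(c[:,:,0]-.48)<.08)&(abs(c[:,:,1]-.195)<.08);q=c[m];print(n,'base',cv2.minAreaRect((q[:,:2]*1000).astype(np.float32)))
a=w['frame'][110:240,190:320,::-1]; b=s['frame'][225:280,180:245,::-1]
cv2.imwrite('pics/w9_a.png',np.hstack([cv2.resize(a,(400,400),interpolation=cv2.INTER_CUBIC),cv2.resize(b,(400,400),interpolation=cv2.INTER_CUBIC)]))
go([0.497,-0.207,0.13],-90)
E
```

```text
clock: 15.02
ee_pos: [0.4822, 0.1951, 0.1359]
eef_rot: [2.099, 0.253, -2.091]
contact_force: [-0.0, 0.5, -0.1]
finger_gap: 1.0
w 0.032 131 mean [496.1 196.6] fit [481.2 194.6] rms 8.6
w 0.045 200 mean [493.5 199.1] fit [481.6 195.5] rms 10.01
w 0.06 220 mean [494.1 198.7] fit [482.4 195.2] rms 10.11
w top ((482.4128112792969, 195.25975036621094), 24.858057022094727)
w base ((479.6296081542969, 194.4952850341797), (96.5596694946289, 96.373046875), 13.665183067321777)
s 0.032 47 mean [467.5 204.2] fit [483.5 192.8] rms 2.11
s 0.045 50 mean [466.9 205.1] fit [484.  194.2] rms 1.09
s 0.06 66 mean [471.7 201.4] fit [484.6 194.4] rms 6.98
s top ((482.9037170410156, 196.4717559814453), 25.487024307250977)
s base ((482.0545654296875, 194.28506469726562), (98.61186981201172, 100.02276611328125), 14.227110862731934)
t 0.032 26 mean [469.  175.6] fit [480.3 192.8] rms 7.37
t 0.045 16 mean [472.7 179.3] fit [482.9 193.3] rms 7.77
t 0.06 15 mean [472.  178.9] fit [483.4 193.9] rms 6.24
t top ((481.3057861328125, 188.46420288085938), 24.236480712890625)
t base ((483.4111022949219, 180.86090087890625), (96.10855102539062, 71.96221160888672), 13.497461318969727)
now [0.4799 0.1934 0.1313] psi -76.33 tilt [-1.      0.      0.0027] -> xyz [0.038 9.828 1.95 ] rot [ 2.734  0.031 -0.004]
```

View pics/w9_a.png

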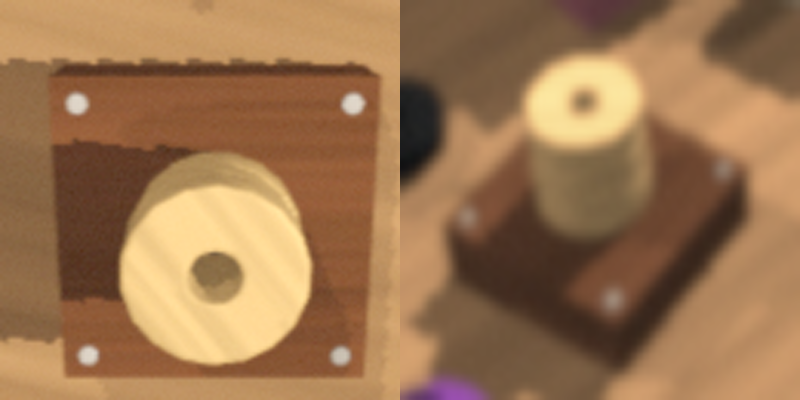

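```bash
python3 -m pendant '{"rot":[[0.4,0,0],[0.8,0,0],[1.2,0,0],[1.6,0,0],[2,0,0],[2.4,0,0],[2.7,0,0],[2.7,0,0],[2.7,0,0],[2.7,0,0],[2.7,0,0],[2.7,0,0]],"xyz":[[-0.8,0.8,0.1],[-1.4,1.7,0.3],[-1.5,2.6,0.5],[-1.5,3.5,0.7],[-1.5,4.4,0.9],[-1.5,5.3,1.1],[-1.5,6.2,1.3],[-1.5,7.1,1.5],[-1.5,8,1.7],[-1.5,8.9,1.9],[-1.5,9.6,1.95],[-1.5,9.8,1.95]],"gripper":[1,1,1,1,1,1,0.9,0.8,0.7,0.6,0.6,0.6]}' 20; python3 - <<'E'
from h import *
w=snap('wrist','w10.png')
c=cloud(w);m=(w['z_map']>0)&(c[:,:,2]>.115)&(c[:,:,2]<.135)&(abs(c[:,:,0]-.498)<.03)&(abs(c[:,:,1]+.207)<.03);q=c[m]
print(m.sum(),q.mean(0),cv2.minAreaRect((q[:,:2]*1000).astype(np.float32)))
go([0.498,-0.207,0.15],-90)
E
```

```text
clock: 16.17
ee_pos: [0.4954, -0.2117, 0.1899]
eef_rot: [-2.214, 0.006, 2.225]
contact_force: [0.4, -0.8, 0.5]
finger_gap: 0.599
666 [ 0.4998 -0.2068  0.1256] ((498.2586364746094, -206.783935546875), (20.01348876953125, 20.54474449157715), 89.01485443115234)
now [ 0.4958 -0.2106  0.1899] psi -90.22 tilt [-1.      0.      0.0051] -> xyz [ 0.996 -0.09  -0.059] rot [-0.044  0.059 -0.   ]
```

View pics/w10.png

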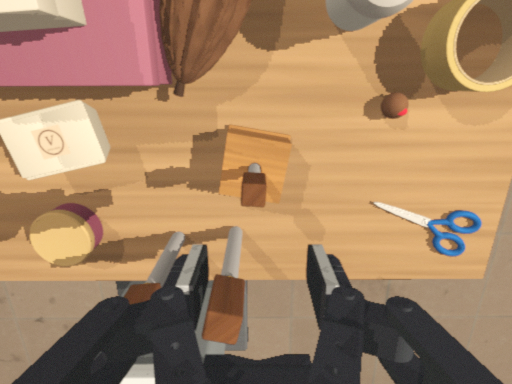

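```bash
python3 -m pendant '{"rot":[[-0.04,0.06,0],[-0.04,0.06,0],[-0.04,0.06,0],[-0.04,0.06,0],[-0.04,0.06,0],[-0.04,0.06,0],[-0.04,0.06,0],[-0.04,0.06,0]],"xyz":[[0,-0.08,-0.06],[0.6,-0.08,-0.06],[1.3,-0.08,-0.06],[2,-0.08,-0.06],[2.6,-0.08,-0.06],[2.95,-0.08,-0.06],[2.95,-0.08,-0.06],[2.95,-0.08,-0.06]],"gripper":[0.6,0.6,0.6,0.6,0.6,0.6,0.6,0.6]}' 20; python3 - <<'E'
from h import *
go([0.4985,-0.2075,0.069],-90.5)
w=snap('wrist','w11.png')
Rt=R.from_rotvec(env.state()['eef_rot']).as_matrix(); d=(cloud(w)-env.state()['ee_pos'])@Rt
for s in(-1,1):
    m=(w['z_map']>0)&(d[:,:,1]*s>.018)&(abs(d[:,:,1])<.05)&(abs(d[:,:,2])<.013)&(d[:,:,0]<.015); q=d[m]; i=np.argsort(-q[:,0])[:5]; print(q[i]*1000)
E
```

```text
clock: 16.88
ee_pos: [0.4992, -0.2001, 0.0737]
eef_rot: [2.22, 0.012, -2.215]
contact_force: [1.6, -1.0, 1.2]
finger_gap: 0.602
now [ 0.4992 -0.2001  0.0737] psi -89.46 tilt [-1.     -0.0014 -0.002 ] -> xyz [0.117 0.186 0.02 ] rot [ 0.207 -0.023  0.016]
[[-23.8687 -28.1228  -1.9242]
 [-24.4366 -28.0794  -1.0768]
 [-24.908  -27.9594  -1.9462]
 [-24.954  -28.0137  -0.7945]
 [-24.9549 -27.9364   7.6228]]
[[-23.65    23.3736  -1.2927]
 [-24.0113  23.2763  -2.0967]
 [-24.0189  23.4025   0.2707]
 [-24.3885  23.2714  -1.1378]
 [-24.6192  23.1877   7.7495]]
```

View pics/w11.png

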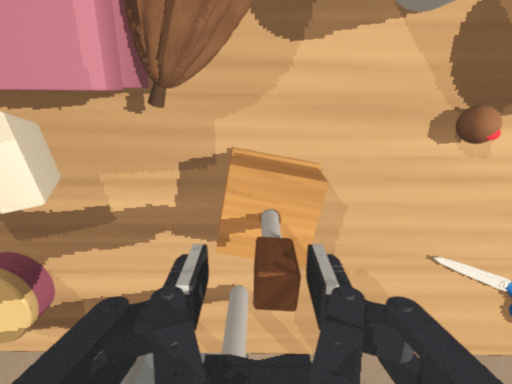

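```bash
python3 -m pendant '{"rot":[[0.2,0,0],[0.2,0,0],[0.2,0,0],[0.2,0,0],[0.2,0,0]],"xyz":[[0,0.15,0],[0,0.15,0],[0.06,0.15,0],[0.06,0.15,0],[0.06,0.15,0]],"gripper":[0.6,0.6,0.6,0.6,0.6]}' 20; python3 - <<'E'
from h import *
go([0.4985,-0.209,0.069],-90.5)
E
```

```text
clock: 17.35
ee_pos: [0.4996, -0.2087, 0.072]
eef_rot: [-2.22, 0.013, 2.212]
contact_force: [0.4, 0.5, -0.7]
finger_gap: 0.599
now [ 0.4996 -0.2087  0.072 ] psi -90.65 tilt [-1.      0.0003 -0.0038] -> xyz [0.076 0.008 0.027] rot [-0.03  -0.044 -0.004]
```

```bash
python3 -m pendant '{"rot":[[0,-0.04,0],[0,-0.04,0],[0,-0.04,0],[0,-0.04,0],[0,-0.04,0],[0,-0.04,0],[0,-0.04,0],[0,-0.04,0]],"xyz":[[0.05,0,0.03],[0.05,0,0.03],[0.05,0,0.03],[0.05,0,0.03],[0.05,0,0.03],[0.05,0,0.03],[0.05,0,0.03],[0.05,0,0.03]],"gripper":[0.5,0.4,0.35,0.3,0.25,0.2,0.15,0.1]}' 50; python3 - <<'E'
from h import *
go([0.4985,-0.209,0.069],-90.5)
E
```

```text
clock: 18.02
ee_pos: [0.4984, -0.2087, 0.07]
eef_rot: [-2.216, 0.013, 2.216]
contact_force: [-0.9, 0.4, 1.1]
finger_gap: 0.227
now [ 0.4984 -0.2087  0.07  ] psi -90.64 tilt [-1.      0.0004 -0.0003] -> xyz [ 0.025  0.009 -0.002] rot [-0.029 -0.003 -0.004]
```

```bash
python3 -m pendant '{"rot":[[0,0,0],[0,0,0],[0,0,0],[0,0,0],[0,0,0],[0,0,0],[0,0,0],[0,0,0],[0,0,0]],"xyz":[[-0.1,0,0],[-0.4,0,0],[-0.9,0,0],[-1.4,0,0],[-1.9,0,0],[-2.3,0,0],[-2.4,0,0],[-2.4,0,0],[-2.4,0,0]],"gripper":[0.1,0.1,0.1,0.1,0.1,0.1,0.1,0.1,0.1]}' 50; python3 - <<'E'
from h import *
go([0.4823,0.1932,0.17],-76.3)
go([0.4823,0.1932,0.17],-90)
s=snap('scene','s12.png'); w=snap('wrist','w12.png')
print([(q,[(np.round(d['at'],1).tolist(),round(d['confidence'],2)) for d in env.tip_of(s,q)[:4]]) for q in('post_tip','post_head')])
cv2.imwrite('pics/s12_a.png',cv2.resize(s['frame'][100:260,230:390,::-1],None,fx=4,fy=3.7,interpolation=cv2.INTER_CUBIC))
E
```

```text
clock: 18.77
ee_pos: [0.498, -0.2086, 0.1655]
eef_rot: [-2.216, 0.013, 2.216]
contact_force: [-0.2, -0.7, -1.8]
finger_gap: 0.23
now [ 0.498  -0.2086  0.1655] psi -90.64 tilt [-1.      0.0003  0.0003] -> xyz [ -0.115 -10.039   0.506] rot [-2.868  0.004 -0.003]
now [ 0.498  -0.2086  0.1655] psi -90.64 tilt [-1.      0.0003  0.0003] -> xyz [ -0.115 -10.039   0.506] rot [-0.128  0.003 -0.003]
[('post_tip', [([304.3, 222.5], 0.82), ([321.1, 210.8], 0.74), ([305.5, 167.3], 0.41)]), ('post_head', [([307.6, 186.1], 0.95), ([323.7, 172.4], 0.71), ([309.0, 142.9], 0.63)])]
```

View pics/s12_a.png

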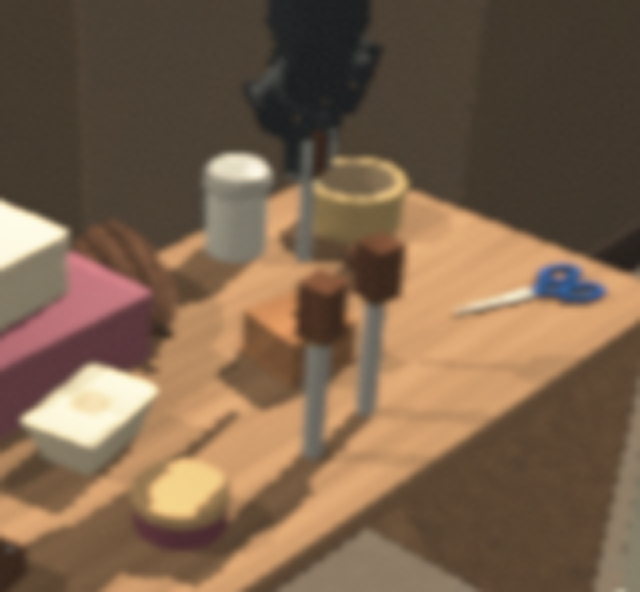

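View pics/w12.png

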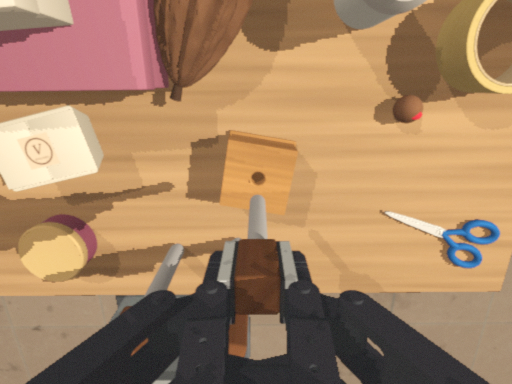

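```bash
python3 -m pendant '{"rot":[[0,0,0],[0,0,0],[0,0,0],[0,0,0],[0,0,0],[0,0,0],[0,0,0],[0,0,0],[0,0,0],[0,0,0],[0,0,0],[0,0,0]],"xyz":[[-0.2,-0.5,0],[-0.4,-1.4,0],[-0.4,-2.3,0.1],[-0.4,-3.2,0.1],[-0.4,-4.1,0.2],[-0.4,-5,0.2],[-0.4,-5.9,0.3],[-0.4,-6.8,0.3],[-0.4,-7.7,0.4],[-0.4,-8.6,0.4],[-0.4,-9.4,0.4],[-0.4,-10,0.4]],"gripper":[0.1,0.1,0.1,0.1,0.1,0.1,0.1,0.1,0.1,0.1,0.1,0.1]}' 50
python3 -m pendant '{"rot":[[0,0,0],[0,0,0],[0,0,0],[0,0,0],[0,0,0],[0,0,0]],"xyz":[[0,0,0],[0,0,0],[0.1,0,0],[0.3,0,0],[0.4,0,0],[0.4,0,0]],"gripper":[0.1,0.1,0.1,0.1,0.1,0.1]}' 50
python3 - <<'E'
from h import *
go([0.482,0.193,0.15],-90)
s=snap('scene','s13.png'); w=snap('wrist','w13.png'); t=snap('top','t13.png')
c=cloud(w); st=env.state(); Rt=R.from_rotvec(st['eef_rot']).as_matrix()
m=(w['z_map']>0)&(c[:,:,2]>.071)&(c[:,:,2]<.077)&(np.hypot(c[:,:,0]-.48,c[:,:,1]-.194)<.045);q=c[m]; print('top',cv2.minEnclosingCircle((q[:,:2]*1000).astype(np.float32)))
d=(c-st['ee_pos'])@Rt
V,U=np.mgrid[0:384,0:512]
for lo in np.arange(.09,.14,.006):
    m=(w['z_map']>0)&(c[:,:,2]>lo)&(c[:,:,2]<lo+.006)&(abs(d[:,:,1])<.015)&(abs(d[:,:,2])<.015);q=c[m]
    if len(q): print(lo.round(3),len(q),q.mean(0),(d[m].mean(0)*1000).round(1),'min',(d[m].min(0)*1000).round(1),'max',(d[m].max(0)*1000).round(1))
a=w['frame'][150:384,140:380,::-1];b=s['frame'][170:280,150:270,::-1]
cv2.imwrite('pics/w13_a.png',np.hstack([cv2.resize(a,(400,400),interpolation=cv2.INTER_CUBIC),cv2.resize(b,(400,400),interpolation=cv2.INTER_CUBIC)]))
E
```

```text
clock: 19.97
ee_pos: [0.4857, 0.1948, 0.1813]
eef_rot: [-2.216, 0.009, 2.218]
contact_force: [0.3, -1.2, -0.9]
finger_gap: 0.229
clock: 20.47
ee_pos: [0.4863, 0.1898, 0.164]
eef_rot: [-2.213, 0.016, 2.218]
contact_force: [0.6, -0.3, -0.1]
finger_gap: 0.225
now [0.4863 0.1898 0.164 ] psi -90.76 tilt [-1.      0.0015  0.0023] -> xyz [ 0.351 -0.078  0.107] rot [-0.152  0.026 -0.017]
top ((482.660400390625, 195.26710510253906), 24.962202072143555)
0.102 20 [0.4904 0.1922 0.1064] [59.2 -1.3 -3.5] min [57.8 -6.9 -5. ] max [60.6  4.8  0.6]
0.108 41 [0.4905 0.1918 0.1112] [54.5 -0.9 -3.6] min [51.8 -6.8 -5.2] max [57.5  4.8  0.4]
0.114 41 [0.4905 0.1918 0.117 ] [48.7 -0.9 -3.6] min [46.  -6.6 -5.5] max [51.2  4.6 -0.7]
0.12 48 [0.4908 0.1921 0.123 ] [42.6 -1.2 -3.9] min [39.7 -6.4 -5.4] max [45.7  4.5 -1. ]
0.126 47 [0.4907 0.1916 0.1292] [36.4 -0.7 -3.8] min [33.8 -6.3 -5.6] max [39.6  5.   1. ]
0.132 58 [0.4905 0.1919 0.135 ] [30.6 -0.9 -3.6] min [27.7 -6.9 -5.4] max [33.6  5.   1.1]
0.138 59 [0.4907 0.1921 0.1411] [24.6 -1.1 -3.8] min [21.8 -6.7 -5.3] max [27.6  4.8  0.1]
```

View pics/w13_a.png

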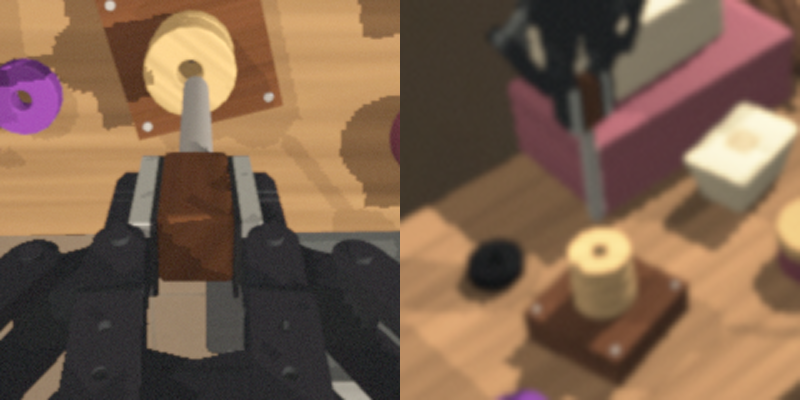

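```bash
python3 -m pendant '{"rot":[[0,0,0],[0,0,0],[0,0,0],[0,0,0],[0,0,0],[0,0,0],[0,0,0]],"xyz":[[0.1,-0.11,0.08],[0.3,-0.11,0.08],[0.4,-0.11,0.08],[0.4,-0.11,0.08],[0.4,-0.11,0.08],[0.4,-0.11,0.08],[0.4,-0.11,0.08]],"gripper":[0.1,0.1,0.1,0.1,0.1,0.1,0.1]}' 50
cat >> h.py <<'E'
def postchk(fn=None,ztop=(.071,.077)):
    w=env.get_image('wrist'); c=cloud(w); st=env.state(); Rt=R.from_rotvec(st['eef_rot']).as_matrix()
    m=(w['z_map']>0)&(c[:,:,2]>ztop[0])&(c[:,:,2]<ztop[1])&(np.hypot(c[:,:,0]-.48,c[:,:,1]-.194)<.045);q=c[m]; cc,r=cv2.minEnclosingCircle((q[:,:2]*1000).astype(np.float32)); print('stack top',np.round(cc,1),round(r,1))
    d=(c-st['ee_pos'])@Rt
    m=(w['z_map']>0)&(d[:,:,0]>.028)&(d[:,:,0]<.066)&(c[:,:,2]>ztop[1]+.002)&(abs(d[:,:,1])<.015)&(abs(d[:,:,2])<.015)
    if m.sum()>5:
        q=d[m]; ax=np.array([0,(np.percentile(q[:,1],2)+np.percentile(q[:,1],98))/2,np.percentile(q[:,2],3)+.006]); X=st['ee_pos']+Rt@ax
        print('post axis (cam)',X[:2]*1000,'off',ax*1000,'n',m.sum()); dd=np.array([cc[0],cc[1]])-X[:2]*1000
        print('shift world mm',dd.round(1),'tool units',((Rt.T@np.array([*dd,0]))/40).round(3))
    st=env.state(); print('ee',st['ee_pos'],'F',st['contact_force'].round(1),'M',st['ft_torque'].round(2),'gap',round(st['finger_gap'],3))
    if fn: cv2.imwrite('pics/'+fn,cv2.resize(w['frame'][150:384,140:380,::-1],(500,488),interpolation=cv2.INTER_CUBIC))
E
python3 - <<'E'
from h import *
postchk('w14.png'); go([.482,.193,.13],-90)
E
```

```text
clock: 21.2
ee_pos: [0.4838, 0.196, 0.1499]
eef_rot: [-2.216, 0.013, 2.215]
contact_force: [0.4, 0.3, -1.1]
finger_gap: 0.225
stack top [482.4 195.2] 24.8
post axis (cam) [483.5861 197.7531] off [ 0.     -1.73    0.2982] n 239
shift world mm [-1.2 -2.5] tool units [-0.     0.063  0.028]
ee [0.4839 0.196  0.15  ] F [ 0.  -0.4 -1. ] M [ 0.01 -0.04  0.02] gap 0.227
now [0.4839 0.196  0.15  ] psi -90.65 tilt [-1.      0.0001 -0.0005] -> xyz [0.499 0.076 0.046] rot [-0.129 -0.006 -0.001]
```

View pics/w14.png

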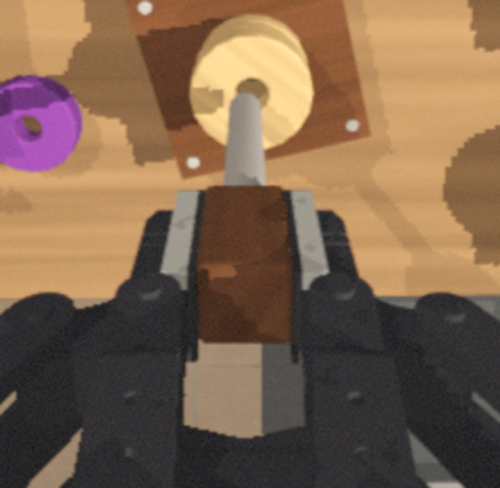

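```bash
python3 -m pendant '{"rot":[[0,0,0],[0,0,0],[0,0,0],[0,0,0],[0,0,0],[0,0,0]],"xyz":[[0.05,0.06,0.03],[0.15,0.06,0.03],[0.15,0.06,0.03],[0.15,0.06,0.03],[0.15,0.06,0.03],[0.15,0.06,0.03]],"gripper":[0.1,0.1,0.1,0.1,0.1,0.1]}' 50
python3 - <<'E'
from h import *
postchk('w15.png')
E
```

```text
clock: 21.75
ee_pos: [0.4825, 0.1937, 0.1438]
eef_rot: [-2.216, 0.013, 2.216]
contact_force: [-0.0, -0.2, -0.9]
finger_gap: 0.228
stack top [482.4 195.1] 24.8
post axis (cam) [482.1399 195.4793] off [ 0.     -1.7969  0.3873] n 244
shift world mm [ 0.3 -0.3] tool units [ 0.     0.008 -0.007]
ee [0.4825 0.1937 0.1438] F [ 0.5 -0.5 -0.9] M [0.01 0.01 0.03] gap 0.226
```

View pics/w15.png

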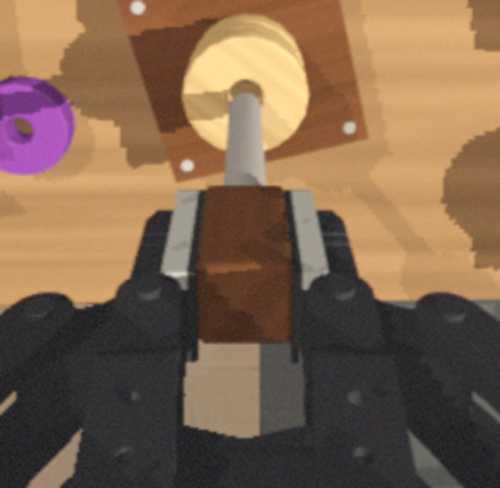

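```bash
python3 -m pendant '{"rot":[[0,0,0],[0,0,0],[0,0,0],[0,0,0],[0,0,0]],"xyz":[[0.1,0,0],[0.2,0,0],[0.3,0,0],[0.4,0,0],[0.4,0,0]],"gripper":[0.1,0.1,0.1,0.1,0.1]}' 50
python3 - <<'E'
from h import *
postchk()
E
```

```text
clock: 22.22
ee_pos: [0.4819, 0.1933, 0.1265]
eef_rot: [-2.215, 0.013, 2.218]
contact_force: [-0.6, -0.6, -1.5]
finger_gap: 0.226
stack top [482.6 195. ] 24.9
post axis (cam) [481.4394 194.8746] off [ 0.     -1.4845  0.5656] n 165
shift world mm [1.2 0.2] tool units [-0.    -0.004 -0.03 ]
ee [0.482  0.1934 0.127 ] F [ 0.5  0.1 -1.1] M [-0.06  0.07  0.01] gap 0.229
```

```bash
python3 -m pendant '{"rot":[[0,0,0],[0,0,0],[0,0,0],[0,0,0],[0,0,0],[0,0,0]],"xyz":[[0.1,0,-0.01],[0.2,0,-0.01],[0.3,0,-0.01],[0.4,0,-0.01],[0.4,0,-0.01],[0.4,0,-0.01]],"gripper":[0.1,0.1,0.1,0.1,0.1,0.1]}' 50
python3 - <<'E'
from h import *
postchk('w16.png')
E
```

```text
clock: 22.77
ee_pos: [0.4826, 0.1935, 0.1114]
eef_rot: [-2.215, 0.013, 2.217]
contact_force: [-0.1, 0.5, -0.3]
finger_gap: 0.228
stack top [482.5 195.2] 24.9
post axis (cam) [482.2956 195.4897] off [ 0.     -1.8913  0.5178] n 41
shift world mm [ 0.2 -0.3] tool units [ 0.     0.007 -0.006]
ee [0.4828 0.1936 0.1117] F [ 0.3  0.6 -1.1] M [-0.   -0.01 -0.03] gap 0.227
```

```bash
python3 -m pendant '{"rot":[[0,0,0],[0,0,0],[0,0,0],[0,0,0],[0,0,0],[0,0,0]],"xyz":[[0.1,0,0],[0.2,0,0],[0.3,0,0],[0.4,0,0],[0.4,0,0],[0.4,0,0]],"gripper":[0.1,0.1,0.1,0.1,0.1,0.1]}' 50
python3 - <<'E'
from h import *
postchk('w17.png')
E
```

```text
clock: 23.32
ee_pos: [0.4826, 0.1935, 0.0954]
eef_rot: [-2.215, 0.013, 2.217]
contact_force: [-0.5, -1.2, -1.3]
finger_gap: 0.223
stack top [483.2 195.3] 24.7
ee [0.4828 0.1935 0.0956] F [ 0.1 -1.5 -1.2] M [-0.15  0.16 -0.02] gap 0.223
```

View pics/w17.png

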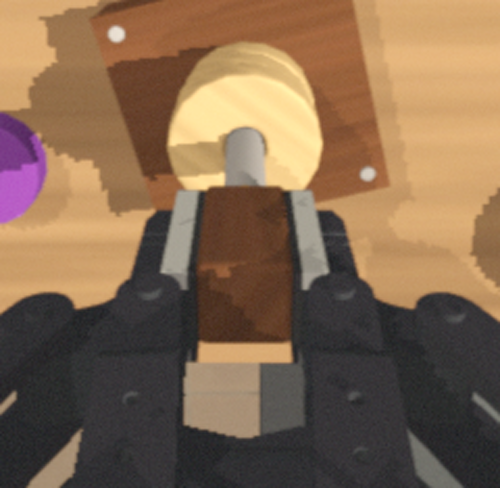

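```bash
python3 -m pendant '{"rot":[[0,0,0],[0,0,0],[0,0,0],[0,0,0],[0,0,0],[0,0,0],[0,0,0]],"xyz":[[0.05,-0.02,-0.04],[0.1,-0.02,-0.08],[0.1,-0.02,-0.08],[0.15,-0.02,-0.08],[0.18,-0.02,-0.08],[0.2,-0.02,-0.08],[0.2,-0.02,-0.08]],"gripper":[0.1,0.1,0.1,0.1,0.1,0.1,0.1]}' 50
python3 - <<'E'
from h import *
postchk()
E
```

```text
clock: 23.95
ee_pos: [0.4862, 0.1945, 0.088]
eef_rot: [-2.217, 0.012, 2.215]
contact_force: [-0.9, 0.1, 1.3]
finger_gap: 0.227
stack top [486.2 196.7] 25.0
ee [0.4862 0.1945 0.0879] F [-0.6  0.2  0.9] M [0.   0.17 0.  ] gap 0.224
```

```bash
python3 -m pendant '{"rot":[[0,0,0],[0,0,0],[0,0,0],[0,0,0]],"xyz":[[0.05,0,0],[0.05,0,0],[0.05,0,0],[0.05,0,0]],"gripper":[0.1,0.1,0.1,0.1]}' 50
python3 - <<'E'
from h import *
postchk()
E
```

```text
clock: 24.33
ee_pos: [0.4871, 0.1948, 0.0876]
eef_rot: [-2.219, 0.012, 2.212]
contact_force: [-3.5, -1.3, 15.1]
finger_gap: 0.229
stack top [486.5 196.7] 24.9
ee [0.4871 0.1948 0.0876] F [-4.7 -1.8 14.2] M [-0.5   1.12 -0.02] gap 0.224
```

```bash
python3 -m pendant '{"rot":[[0,0,0],[0,0,0],[0,0,0],[0,0,0]],"xyz":[[-0.025,0,0],[-0.025,-0.03,0.025],[-0.025,-0.065,0.05],[-0.025,-0.065,0.05]],"gripper":[0.1,0.1,0.1,0.1]}' 50
python3 -m pendant '{"rot":[[0,0,0],[0,0,0],[0,0,0],[0,0,0]],"xyz":[[0,-0.02,0.03],[0,-0.038,0.068],[0,-0.038,0.068],[0,-0.038,0.068]],"gripper":[0.1,0.1,0.1,0.1]}' 50
python3 -c "
from plant import env; s=env.state(); print(s['ft_torque'].round(2),s['contact_force'].round(1))"
```

```text
clock: 24.72
ee_pos: [0.486, 0.1959, 0.0878]
eef_rot: [-2.22, 0.015, 2.212]
contact_force: [1.3, -4.8, 6.4]
finger_gap: 0.226
clock: 25.05
ee_pos: [0.4835, 0.1977, 0.0878]
eef_rot: [-2.22, 0.015, 2.211]
contact_force: [3.8, -2.8, 5.6]
finger_gap: 0.229
[-0.96 -0.92  0.01] [ 3.8 -2.8  5.6]
```

```bash
python3 -m pendant '{"rot":[[0,0,0],[0,0,0],[0,0,0],[0,0,0]],"xyz":[[0,0,0.04],[0,0,0.078],[0,0,0.078],[0,0,0.078]],"gripper":[0.1,0.1,0.1,0.1]}' 50
python3 -m pendant '{"rot":[[0,0,0],[0,0,0],[0,0,0],[0,0,0]],"xyz":[[0,0.02,0.03],[0,0.04,0.067],[0,0.04,0.067],[0,0.04,0.067]],"gripper":[0.1,0.1,0.1,0.1]}' 50
python3 -c "
from h import *
postchk('w18.png')"
```

```text
clock: 25.38
ee_pos: [0.4801, 0.1985, 0.0878]
eef_rot: [-2.22, 0.013, 2.211]
contact_force: [4.1, -0.4, 4.6]
finger_gap: 0.227
clock: 25.72
ee_pos: [0.477, 0.1978, 0.0878]
eef_rot: [-2.219, 0.011, 2.211]
contact_force: [4.8, 1.6, 6.3]
finger_gap: 0.229
stack top [478.4 199.4] 24.9
ee [0.477  0.1978 0.0878] F [4.  1.2 5.6] M [ 0.13 -1.35  0.06] gap 0.227
```

View pics/w18.png

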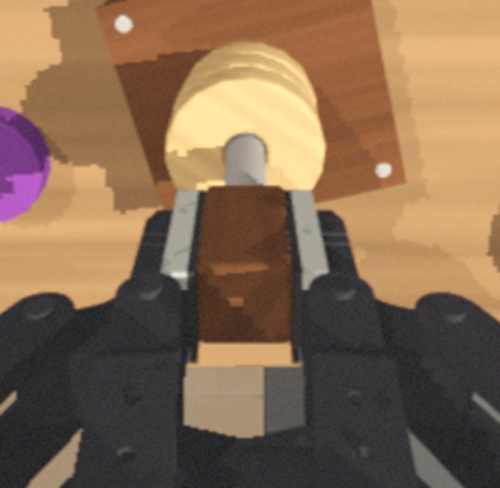

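```bash
python3 -m pendant '{"rot":[[0,0,0],[0,0,0],[0,0,0],[0,0,0]],"xyz":[[0,0.03,0.02],[0,0.068,0.038],[0,0.068,0.038],[0,0.068,0.038]],"gripper":[0.1,0.1,0.1,0.1]}' 50
python3 -m pendant '{"rot":[[0,0,0],[0,0,0],[0,0,0],[0,0,0]],"xyz":[[0,0.04,0],[0,0.078,0],[0,0.078,0],[0,0.078,0]],"gripper":[0.1,0.1,0.1,0.1]}' 50
python3 -c "
from h import *
postchk('w19.png')"
```

```text
clock: 26.1
ee_pos: [0.4749, 0.1958, 0.0877]
eef_rot: [-2.218, 0.009, 2.212]
contact_force: [3.7, 2.0, 6.5]
finger_gap: 0.229
clock: 26.43
ee_pos: [0.4743, 0.1933, 0.0876]
eef_rot: [-2.217, 0.008, 2.213]
contact_force: [1.1, 3.4, 6.0]
finger_gap: 0.229
stack top [475.2 195.6] 24.8
ee [0.4743 0.1934 0.0876] F [1.8 4.3 6.4] M [ 1.1  -0.52  0.01] gap 0.226
```

Next: 196→226 (dx +1.6, dy −2.7) and 226→256 (dx +2.7, dy −1.5).

```bash
python3 -m pendant '{"rot":[[0,0,0],[0,0,0],[0,0,0],[0,0,0]],"xyz":[[0,0.03,-0.02],[0,0.068,-0.04],[0,0.068,-0.04],[0,0.068,-0.04]],"gripper":[0.1,0.1,0.1,0.1]}' 50
python3 -m pendant '{"rot":[[0,0,0],[0,0,0],[0,0,0],[0,0,0]],"xyz":[[0,0.02,-0.03],[0,0.038,-0.068],[0,0.038,-0.068],[0,0.038,-0.068]],"gripper":[0.1,0.1,0.1,0.1]}' 50
python3 -c "
from h import *
postchk('w20.png')"
```

```text
clock: 26.82
ee_pos: [0.4747, 0.1884, 0.0861]
eef_rot: [-2.215, 0.013, 2.218]
contact_force: [0.7, 1.1, -0.8]
finger_gap: 0.223
clock: 27.15
ee_pos: [0.4771, 0.1872, 0.0861]
eef_rot: [-2.214, 0.012, 2.219]
contact_force: [-4.4, 3.7, -0.9]
finger_gap: 0.23
stack top [476.  189.4] 24.8
ee [0.4771 0.1872 0.0862] F [-3.9  3.9 -0.8] M [ 1.18  1.2  -0.02] gap 0.227
```

```bash
python3 -m pendant '{"rot":[[0,0,0],[0,0,0],[0,0,0],[0,0,0],[0,0,0]],"xyz":[[0,-0.04,0.066],[0,-0.04,0.066],[0.04,-0.04,0.066],[0.04,-0.04,0.066],[0.04,-0.04,0.066]],"gripper":[0.1,0.1,0.1,0.1,0.1]}' 50
python3 -c "
from h import *
postchk('w21.png')"
```

```text
clock: 27.62
ee_pos: [0.476, 0.1882, 0.0852]
eef_rot: [-2.217, 0.013, 2.215]
contact_force: [0.3, 1.5, -0.7]
finger_gap: 0.225
stack top [475.9 189.3] 25.0
ee [0.476  0.1882 0.0852] F [-0.3  0.8 -1. ] M [ 0.14 -0.02  0.03] gap 0.229
```

```bash
python3 -m pendant '{"rot":[[0,0,0],[0,0,0],[0,0,0],[0,0,0]],"xyz":[[0.04,-0.005,0],[0.08,-0.005,0],[0.08,-0.005,0],[0.08,-0.005,0]],"gripper":[0.1,0.1,0.1,0.1]}' 50
python3 -c "
from h import *
postchk('w22.png')"
```

```text
clock: 28.0
ee_pos: [0.4756, 0.1887, 0.0817]
eef_rot: [-2.216, 0.012, 2.216]
contact_force: [0.1, 0.4, -1.9]
finger_gap: 0.223
stack top [475.8 189.7] 25.0
ee [0.4756 0.1887 0.0818] F [-0.5  1.9 -1.7] M [ 0.42 -0.1  -0.01] gap 0.228
```

```bash
python3 -m pendant '{"rot":[[0,0,0],[0,0,0],[0,0,0],[0,0,0],[0,0,0]],"xyz":[[0.04,-0.008,0],[0.08,-0.008,0],[0.12,-0.008,0],[0.12,-0.008,0],[0.12,-0.008,0]],"gripper":[0.1,0.1,0.1,0.1,0.1]}' 50
python3 -c "
from h import *
postchk('w23.png')"
```

```text
clock: 28.47
ee_pos: [0.4755, 0.1889, 0.0769]
eef_rot: [-2.216, 0.013, 2.216]
contact_force: [0.4, 0.5, -1.2]
finger_gap: 0.23
stack top [475.8 189.6] 24.8
ee [0.4756 0.1889 0.077 ] F [ 0.6  0.4 -1.9] M [ 0.19 -0.03 -0.03] gap 0.23
```

```bash
python3 -m pendant '{"rot":[[0,0,0],[0,0,0],[0,0,0],[0,0,0],[0,0,0]],"xyz":[[0.04,-0.004,0],[0.08,-0.004,0],[0.12,-0.004,0],[0.14,-0.004,0],[0.14,-0.004,0]],"gripper":[0.1,0.1,0.1,0.1,0.1]}' 50
python3 -m pendant '{"rot":[[0,0,0],[0,0,0],[0,0,0],[0,0,0]],"xyz":[[0.02,0,0],[0.04,0,0],[0.05,0,0],[0.05,0,0]],"gripper":[0.1,0.1,0.1,0.1]}' 50
```

```text
clock: 28.93
ee_pos: [0.4755, 0.189, 0.0712]
eef_rot: [-2.216, 0.013, 2.216]
contact_force: [-0.5, 0.4, -0.6]
finger_gap: 0.226
clock: 29.27
ee_pos: [0.4756, 0.189, 0.0694]
eef_rot: [-2.216, 0.013, 2.216]
contact_force: [-0.4, -0.9, -1.8]
finger_gap: 0.228
```

```bash
python3 -m pendant '{"rot":[[0,0,0],[0,0,0],[0,0,0],[0,0,0]],"xyz":[[0.02,0,0],[0.04,0,0],[0.05,0,0],[0.05,0,0]],"gripper":[0.1,0.1,0.1,0.1]}' 50
python3 -m pendant '{"rot":[[0,0,0],[0,0,0],[0,0,0],[0,0,0]],"xyz":[[0.01,0,0],[0.02,0,0],[0.02,0,0],[0.02,0,0]],"gripper":[0.1,0.1,0.1,0.1]}' 50
```

```text
clock: 29.6
ee_pos: [0.4758, 0.1892, 0.0679]
eef_rot: [-2.216, 0.013, 2.215]
contact_force: [-1.0, -0.6, 3.0]
finger_gap: 0.227
clock: 29.93
ee_pos: [0.476, 0.1893, 0.0678]
eef_rot: [-2.217, 0.013, 2.215]
contact_force: [-2.3, -2.9, 10.9]
finger_gap: 0.228
```

```bash
python3 -m pendant '{"rot":[[0,0,0],[0,0,0],[0,0,0],[0,0,0],[0,0,0],[0,0,0],[0,0,0]],"xyz":[[-0.025,0,0],[-0.025,0,0],[-0.025,0,0],[-0.025,0,0],[-0.025,0,0],[-0.025,0,0],[-0.025,0,0]],"gripper":[0.1,0.1,0.3,0.4,0.5,0.6,0.6]}' 20
python3 -c "
from h import *
postchk('w24.png')"
```

```text
clock: 30.52
ee_pos: [0.4756, 0.1892, 0.0676]
eef_rot: [-2.216, 0.013, 2.216]
contact_force: [0.1, 0.8, 0.3]
finger_gap: 0.605
stack top [475.9 189.8] 24.8
ee [0.4756 0.1892 0.0677] F [0.2 0.6 0.6] M [-0.04  0.03 -0.07] gap 0.603
```

View pics/w24.png

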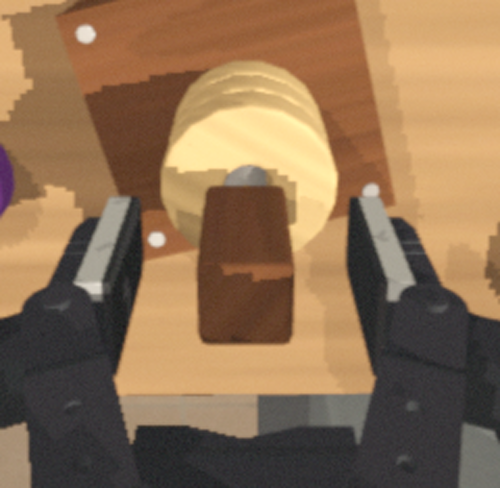

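Free. Lift straight up and clear, then check from all cameras.

```bash
python3 -m pendant '{"rot":[[0,0,0],[0,0,0],[0,0,0],[0,0,0],[0,0,0],[0,0,0],[0,0,0],[0,0,0],[0,0,0],[0,0,0],[0,0,0]],"xyz":[[-0.2,0,0],[-0.6,0,0],[-1.1,0,0],[-1.6,0,0],[-2.3,0,0],[-3,0,0],[-3.4,0.6,0],[-3.4,1.4,0],[-3.4,2,0],[-3.4,2,0],[-3.4,2,0]],"gripper":[0.6,0.6,0.6,0.6,0.6,0.6,0.6,0.6,0.6,0.6,0.6]}' 20
python3 - <<'E'
from h import *
s=snap('scene','s25.png'); t=snap('top','t25.png'); w=snap('wrist','w25.png')
for n,d in(('s',s),('t',t),('w',w)):
    c=cloud(d); ok=(d['z_map']>0)&(np.hypot(c[:,:,0]-.476,c[:,:,1]-.19)<.04)
    m=ok&(c[:,:,2]>.11)&(c[:,:,2]<.14); q=c[m]
    if len(q): print(n,'head top z',np.percentile(q[:,2],[50,90,97]), 'xy',q.mean(0)[:2],len(q))
    m=ok&(c[:,:,2]>.068)&(c[:,:,2]<.08); print(n,'collar top z',np.median(c[m][:,2]),m.sum())
b=s['frame'][205:285,170:260,::-1];a=w['frame'][:,:,::-1]
cv2.imwrite('pics/f_a.png',np.hstack([cv2.resize(b,(450,400),interpolation=cv2.INTER_CUBIC),cv2.resize(t['frame'][180:250,130:200,::-1],(350,400),interpolation=cv2.INTER_CUBIC)]))
for nm,(u,v) in dict(tin=(231,239),carton=(239,192),shaker=(362,137)).items(): print(nm,px(t,u,v))
print(env.state()['ee_pos'],env.state()['contact_force'])
E
```

```text
clock: 31.48
ee_pos: [0.475, 0.1077, 0.2044]
eef_rot: [-2.215, 0.017, 2.214]
contact_force: [-0.4, 0.4, 0.2]
finger_gap: 0.602
s head top z [0.1218 0.1257 0.1266] xy [0.4734 0.1923] 81
s collar top z 0.07330735588015491 178
t collar top z nan 0
w head top z [0.1242 0.1253 0.1257] xy [0.4773 0.189 ] 678
w collar top z 0.07351932618462298 1247
tin [0.409  0.0186 0.0357]
carton [ 0.5274 -0.0018  0.0413]
shaker [ 0.6552 -0.3043  0.0986]
[0.4745 0.1105 0.204 ] [-0.6148  0.2421  0.1006]
  return _methods._mean(a, axis=axis, dtype=dtype,
  ret = ret.dtype.type(ret / rcount)
```

View pics/f_a.png

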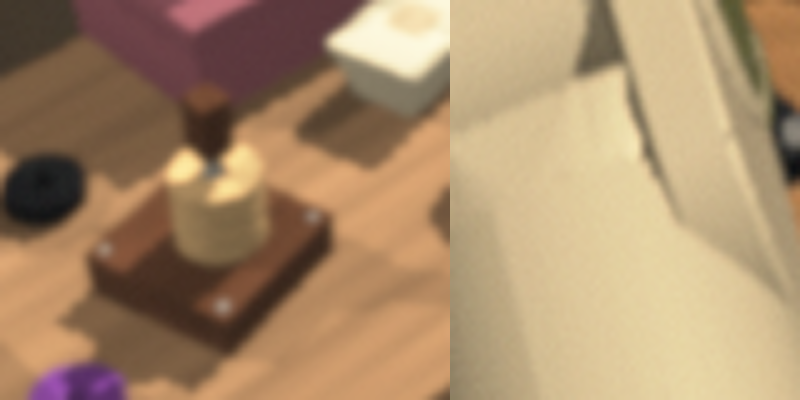

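View pics/t25.png

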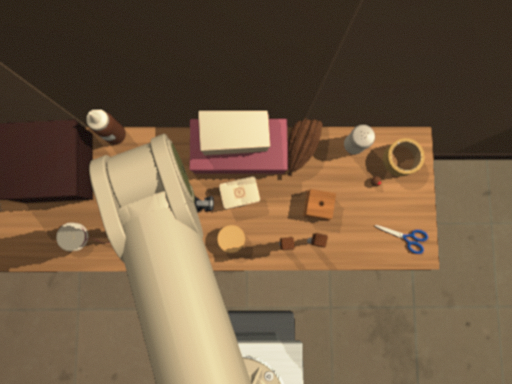

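View pics/w25.png

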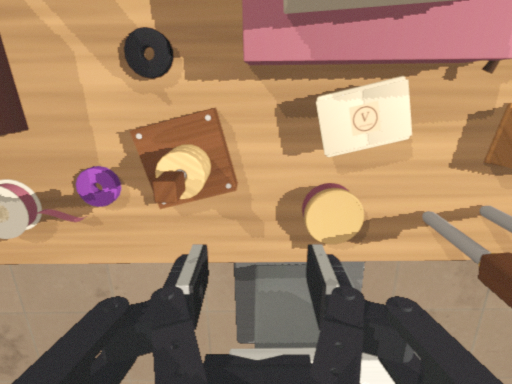

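```bash
python3 -c "
from plant import env
print(env.hand_in(), env.state()['clock'])"
```

```text
the job is handed in; nothing more can be done
the job is handed in; nothing more can be done
```

The post now stands fully home in the base through all three collars, which lie flat in their original order. I handed the job in at about 31.6 s on the robot's clock.

- **Lining up the collars:** I squeezed the stack at 20 N in two directions at right angles. The first two squeezes reached only the top collar. The camera depth showed the fingertips about 35 mm behind the reported TCP when open, so I went lower and repeated them. A picture afterwards showed the collars in line to about 1 mm.
- **Finding the hole:** I passed the smallest post through the stack and slid it round a 6 mm circle, pressing with about 6 N. One test press reached 15 N. The post dropped in at about (0.475, 0.188) m and went down without resistance. It met the bottom 20 mm below the socket's top, at 3–11 N.
- **Last checks:**
  - **Post:** the wrist camera puts the head's top at about 0.125 m, where 0.124 m would be exactly home. That is within the camera's error.
  - **Collars:** the stack's top is at 0.0735 m, where 0.073 m is expected.
  - **Tin, carton and shaker:** a spot reading on each matches the start to within 1 mm sideways.
  - **Robot:** it touches nothing.
- **Disagreed or missing:** the wrist camera read about 2 mm off the robot's own position sideways, and I corrected for that. The top camera could not see the stack in the final check because the arm was in the way; the scene and wrist cameras showed it standing properly.

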